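# Flag the empty jar and present it on the carousel

### The job

The red-lidded jar has run out: first lift the stock plate out of its slotted stand, turn it round and set it fully back down in the slot, upright and let go, so that its red face instead of its green one looks to the far side of the bench. Then turn the carousel until the red-lidded jar stands squarely in line with the yellow arrow, and finish while still gripping the carousel's handle, holding the turntable still there for the colleague opposite who will change the jar. Keep all jars standing upright on the turntable and do not disturb the carton, the tape roll or the scanner.

Things in the scene. Friction and masses are not known exactly. Their poses are not given: they have to be found in the camera images.
- plate_center (a point): Centre of the stock plate, a loose rigid plate 80 mm wide (own y), 110 mm tall (own z) and 5 mm thick (own x), 45 to 70 g. Its own +x axis points out of the red face (white ring on it), -x out of the green face (white disc). At the start it stands upright in the stand's slot with the green face to the far side; its bottom edge is then 14 mm above the bench, so this centre is 69 mm and its top edge 124 mm above the bench.
- plate: The same stock plate; origin at the middle of its bottom edge, axes as for plate_center.
- stand: Fixed dark wooden block, 52 mm (x) by 116 mm (y), 36 mm tall, with a slot along its own y (open at both ends) for the plate: 8 mm wide, 22 mm deep, widening over its top 6 mm to 20 mm. Origin under its centre; its own +x, the side that the green face looks to at the start, points to the far side of the bench, turned 0.25 to 0.85 rad to the left (towards the colleague opposite).
- slot (a point): Middle of the slot's floor, 14 mm above the bench; axes as the stand's.
- stand_front (a point): A point 50 mm in front (stand's +x) of the slot, 69 mm above the bench: the red face must look towards it.
- carousel: Fixed round foot of the jar carousel with a yellow arrowhead that sticks out from under the turntable and points to the front. Origin on the bench on the turning axis; own +x points along the arrow, to the far side of the bench (turned up to 0.4 rad). The arrow's tip is 215 mm from the axis and 10 mm high.
- turntable: The turntable, which turns about the vertical axis of the foot either way without stops; origin on the axis 22 mm above the bench. Grey disc of 300 mm diameter, its top 36 mm above the bench, with a 12 mm high rim; six jars stand on it in a ring, carried by friction, about 60 degrees apart; about 0.06 N m of friction, stays where it is left.
- handle (a point): Dark wooden T-handle fixed to the turntable on a central post: a bar 100 mm long (own x), 16 mm wide (own y), 30 mm tall. This point is the bar's centre, on the turning axis, 165 mm above the bench (bar from 150 to 180 mm). The jars' lids end 122 mm above the bench, so there are 28 mm free below the bar.
- jar_red_center (a point): Centre (half-way up, 79 mm above the bench) of the marked jar: the only one with a red lid and a red band, empty; clear screw-top jar, 62 mm across, 86 mm tall with its lid, standing loose on the turntable inside its rim, 84 to 110 mm from the turning axis.
- jar_a_center (a point): Centre of a white-lidded jar with blue beads; clear screw-top jar, 62 mm across, 86 mm tall with its lid, standing loose on the turntable inside its rim, 84 to 110 mm from the turning axis. Keep it standing upright on the turntable.
- jar_b_center (a point): Centre of a white-lidded jar with yellow beads; clear screw-top jar, 62 mm across, 86 mm tall with its lid, standing loose on the turntable inside its rim, 84 to 110 mm from the turning axis. Keep it standing upright on the turntable.
- jar_c_center (a point): Centre of a white-lidded jar with green beads; clear screw-top jar, 62 mm across, 86 mm tall with its lid, standing loose on the turntable inside its rim, 84 to 110 mm from the turning axis. Keep it standing upright on the turntable.
- jar_d_center (a point): Centre of a white-lidded jar with violet beads; clear screw-top jar, 62 mm across, 86 mm tall with its lid, standing loose on the turntable inside its rim, 84 to 110 mm from the turning axis. Keep it standing upright on the turntable.
- jar_e_center (a point): Centre of a white-lidded jar with white beads; clear screw-top jar, 62 mm across, 86 mm tall with its lid, standing loose on the turntable inside its rim, 84 to 110 mm from the turning axis. Keep it standing upright on the turntable.
- carton_center (a point): Centre of a small loose cardboard carton, 85 x 120 x 65 mm, on the far part of the bench. Leave it alone.
- tape_center (a point): Centre of a loose roll of brown tape lying flat, 104 mm across, 48 mm tall, near the robot on its right. Leave it alone.
- scanner: Loose hand scanner lying on its side, about 100 x 140 x 62 mm, at the left of the robot; origin under its head. Leave it alone.

How it is judged (in metres and radians):
On the way, in this order (a step that is already met when the one before it is completed fails the run):
1. the stock plate stands fully down in its slot with the red face to the far side, let go and at rest (x of stand_front in the frame of plate_center above 0.02 m and height (world z) of plate_center below 0.073 m and y of plate_center in the frame of slot between -0.025 and 0.025 m and x of plate_center in the frame of slot between -0.012 and 0.012 m and angle between plate_center's own z axis and vertical below 0.2 rad and contact force between the fingers and plate below 0.05 N and linear speed of plate below 0.02 m/s), for 0.3 s.
2. the red-lidded jar is in line with the arrow, and the gripper holds the carousel's handle still (y of jar_red_center in the frame of carousel between -0.012 and 0.012 m and x of jar_red_center in the frame of carousel above 0.05 m and contact force between the fingers and turntable above 2 N and distance between the grasp point and handle below 0.06 m and angular speed of turntable below 0.1 rad/s), for 0.3 s.
At the end, for the whole second after the job is handed in: Plate red face to the far side, down in its slot (centre under 73 mm high, within 25 mm of the middle, tilt under 0.2 rad), untouched; red jar's centre within 12 mm of the arrow's line, on its side; fingers press the handle with over 2 N, turntable still (0.1 rad/s); jars upright (0.25 rad) (all of step 1 and all of step 2 and angle between each of jar_red_center, jar_a_center, jar_b_center, jar_c_center, jar_d_center, jar_e_center's own z axis and vertical below 0.25 rad); the arm keeps its last pose, push and grip.
It fails at once if a jar tipped, lifted or pushed off the turntable (angle between any of jar_red_center, jar_a_center, jar_b_center, jar_c_center, jar_d_center, jar_e_center's own z axis and vertical above 0.35 rad or height (world z) of any of jar_red_center, jar_a_center, jar_b_center, jar_c_center, jar_d_center, jar_e_center above 0.11 m or height (world z) of any of jar_red_center, jar_a_center, jar_b_center, jar_c_center, jar_d_center, jar_e_center below 0.06 m).
It fails at once if the carton, tape roll or scanner was moved by more than 3 cm (distance of any of carton_center, tape_center, scanner from where it was at the start of the episode above 0.03 m).
It also fails if it takes over 72 s, if anything falls off the work surface, if the arm or the gripper's body presses on something with over 40 N, if the wrist force passes 120 N, or if a joint passes its speed limit or range.

### The arm

A 7-joint arm with a two-finger parallel gripper is mounted at the origin on the work surface. World frame = base frame: x ahead of the robot, y to its left, z up, the work surface at z = 0. Lengths are in m, angles in degrees, forces in N, time in s.
With the tool pointing down it reaches from about 0.425 to 0.875 m from the base axis. Payload 4.7 kg.
Tool frame: the origin (TCP) lies at the very end of the fingers, on their centre line; the grasp point (between the pads) lies env.tcp_to_grasp behind it (env.tcp_to_grasp is the distance from the TCP to the grasp point, in m); z points along the fingers, x is the direction in which the jaws open and shut, and the axes are right-handed (so a half turn about z gives the same grasp; the last joint's range is limited). The gripper opens to 87 mm and grips with 3 to 60 N. Pads are 19 mm wide; open, the fingers measure 117 mm over their backs; the gripper's body (75 mm by 190 mm) begins 51 mm behind the grasp point.
Start: joints at [-69.379, 18.392, -4.016, 83.108, 1.295, 78.541, -3.26], TCP at [0.22, 0.612, 0.223] pointing down, gripper open.
Joint ranges: [-163.93, 163.93], [-17.29, 119.83], [-79.2, 71.16], [3.27, 140.29], [-89.18, 269.18], [5.43, 117.66], [-154.24, 154.24]. Speed limits (degrees/s): [147.25, 147.25, 180, 180, 180, 180, 180].

### API

Orientations are given as [roll, pitch, yaw] about the fixed x, y, z axes, in that order (R = Rz(yaw) Ry(pitch) Rx(roll)).
In Python, from cell import env gives the robot as it stands. The module is installed in compiled form; this text tells all that it offers.
- The arm moves only by the tool send_rows, never from a script. Its argument "steps" is a list of rows, each a list of 3 entries, a list of its own where there are three numbers: the shift along the tool's x, y, z in m, then the turn, a rotation vector about the tool's x, y, z in rad, then the finger opening in m, from 0 to 0.087. A call has exactly 5 rows; each row is the pose to reach, as a shift and turn from the pose commanded when the call began, along the tool's axes at that moment; what a row does not reach only later rows make up. A row lasts 1/12 s, in which the tool goes at most 41.7 mm and 7.16 degrees, less where a joint would pass 70% of its speed; a pose out of reach is approached as far as the arm can. A call with a gripper value outside its range is refused whole. The fingers move at their own pace and stop on an object; "grip_force" is the grip in N (left out, the last holds). Time passes only in rows, so rows that repeat a pose let the fingers close, or fill a call up. It gives the time, the measured TCP pose, the force and the opening at its end, in the units of the state.
- env.get_obs(): the state, without advancing time (a new reading comes with each control period).
- env.read_camera(name): name is "scene" or "top" or "wrist"; returns a dict with "pixels" (400x640x3 uint8, red, green, blue), "fx", "fy", "cx", "cy" (pixels), "position" and "rotation" of the camera in the world. Camera axes: x right, y up, looking along -z (the intrinsics and any distortion apply to the point x, -y, -z); pixel columns grow to the right and rows downward; lengths in m; the calibration is good to about 2 mm. A picture is of the moment at which its call begins. There is no depth.
- env.sign_off(): hands the job in, once; it reports no verdict.
The state is a dict: "time_s": time; "qpos": joint angles; "joint_velocities": joint speeds; "effort": joint torques, N m; "tool_pos": TCP position; "tool_rot": TCP orientation; "force": force on the tool from outside, world axes, zero at the start; "wrist_torque": the same for the moment, N m; "grip_width": finger opening in m.
Only numpy, scipy, OpenCV 4.12 (cv2) and the standard library are available. Lean on these libraries where they do the work, as an engineer would, in place of code of your own. Each camera call takes 0.05 s, during which the arm holds its last target.

## Working session

There is one attempt and no reset: what is moved stays moved. The work goes in short steps, Python scripts to look and compute and a tool call to move; the robot and the scene stay as the last step left them, time stands still between calls to the robot, and variables do not carry over. Pictures are saved under pics/ and viewed, and the job is handed in when it is done.

Besides the shell and the picture viewer there is one more tool, called after "Request:" by a JSON object that holds its "name" and its "arguments", one argument or row to a line. send_rows: Moves the arm, as the interface text tells. Its arguments: {"type":"object","properties":{"steps":{"type":"array"},"grip_force":{"type":"number"}},"required":["steps"]}

```bash
mkdir -p pics; cat > h.py <<'E'
import numpy as np,cv2
from cell import env
from scipy.spatial.transform import Rotation as R
def cam(n,f=None):
    c=env.read_camera(n)
    if f: cv2.imwrite('pics/'+f+'.png',c['pixels'][:,:,::-1])
    return c
def crop(c,f,x0,y0,x1,y1,s):
    p=c['pixels'][y0:y1,x0:x1,::-1]
    cv2.imwrite('pics/'+f+'.png',cv2.resize(p,None,fx=s,fy=s,interpolation=cv2.INTER_CUBIC))
def rot(c):
    r=np.array(c['rotation'],float)
    if r.shape==(3,3): return r
    if r.size==4: raise Exception(r)
    return R.from_euler('xyz',r,degrees=True).as_matrix()
def ray(c,u,v):
    d=np.array([(u-c['cx'])/c['fx'],-(v-c['cy'])/c['fy'],-1.])
    return np.array(c['position']),rot(c)@d
def atz(c,u,v,z):
    p,d=ray(c,u,v); return p+d*(z-p[2])/d[2]
def proj(c,X):
    q=rot(c).T@(np.array(X)-np.array(c['position']))
    return c['cx']+c['fx']*q[0]/-q[2], c['cy']+c['fy']*q[1]/q[2]
E
python3 - <<'E'
from h import *
print(env.get_obs(),env.tcp_to_grasp)
for n in ['scene','top','wrist']:
    c=cam(n,n+'0'); print(n,{k:v for k,v in c.items() if k!='pixels'})
E
```

```text
{'time_s': 0.0, 'qpos': array([-69.37999109,  18.43738331,  -4.0131256 ,  83.17497509,
         1.29520408,  78.54021732,  -3.25888251]), 'joint_velocities': array([-0.02297583, -0.05162056, -0.06363866, -0.01559188, -0.04501874,
        0.00430971, -0.08881144]), 'effort': array([ 3.09953816e-05, -4.91286063e+01, -4.03533652e-01, -3.12527275e+01,
       -6.38065115e-02,  4.37069067e-02,  1.76980120e-04]), 'tool_pos': array([0.22019665, 0.61098175, 0.22147954]), 'tool_rot': array([1.79993283e+02, 1.07332623e-01, 7.01886111e+01]), 'force': array([ 0.00128402,  0.1435652 , -0.66000819]), 'wrist_torque': array([ 0.02253419, -0.02471796, -0.04674772]), 'grip_width': 0.08723875652757385} 0.0187
scene {'fx': 430.30828457536677, 'fy': 430.30828457536677, 'cx': 317.63038052852085, 'cy': 199.33088537808794, 'position': array([1.38920647, 0.56673589, 0.81318269]), 'rotation': array([ 56.25967846,  -0.57215408, 122.55781292])}
top {'fx': 400.6187182770741, 'fy': 400.6187182770741, 'cx': 319.7585510304231, 'cy': 194.7051842206501, 'position': array([0.27119741, 0.0267485 , 1.36815831]), 'rotation': array([ 11.74053031,  -0.21841188, -89.36822331])}
wrist {'fx': 289.1274120607538, 'fy': 289.1274120607538, 'cx': 320.51176641563575, 'cy': 199.04981995500185, 'position': array([0.14909568, 0.63779031, 0.38286024]), 'rotation': array([-1.60990445e+01,  4.95641400e-02,  7.01487529e+01])}
```

View pics/scene0.png

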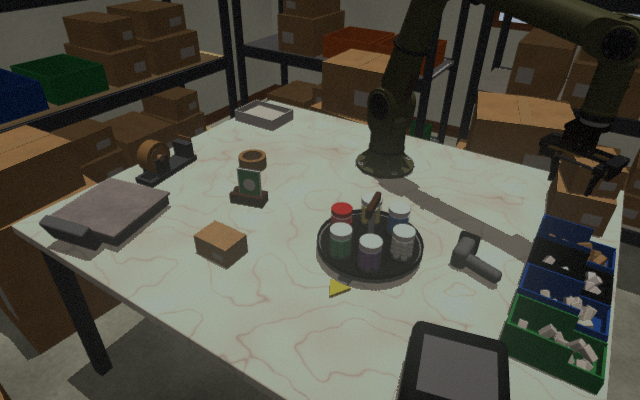

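View pics/top0.png

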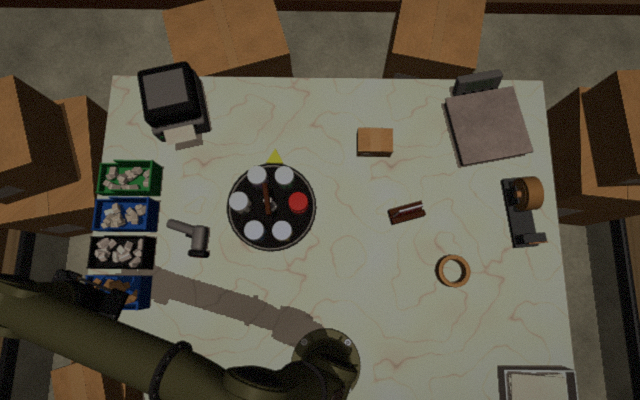

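View pics/wrist0.png

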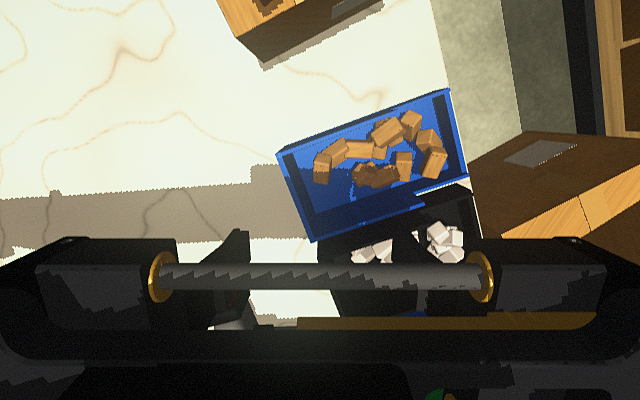

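```bash
python3 - <<'E'
from h import *
c=cam('top'); s=cam('scene')
crop(c,'t1',215,140,325,260,5); crop(c,'t2',375,185,445,240,10); crop(s,'s1',215,140,285,220,7); crop(s,'s2',300,175,440,305,5)
E
```

```text
(no output)
```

View pics/t1.png

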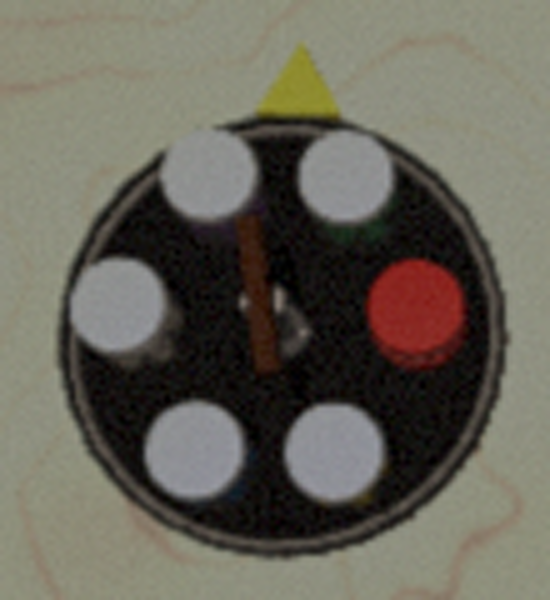

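View pics/t2.png

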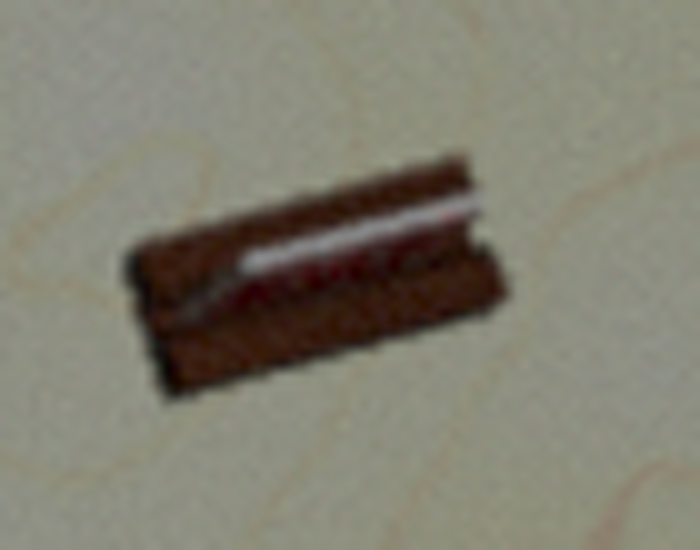

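View pics/s1.png

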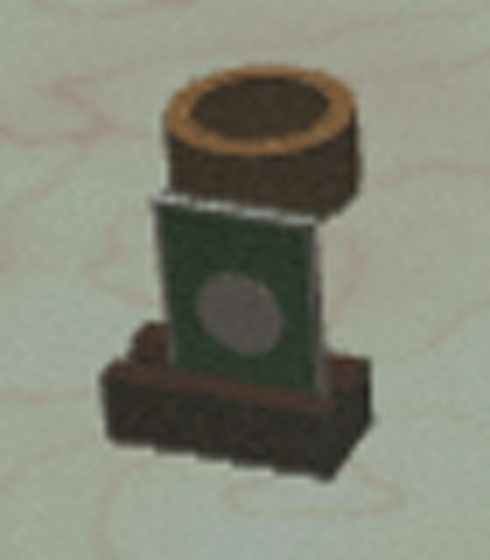

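View pics/s2.png

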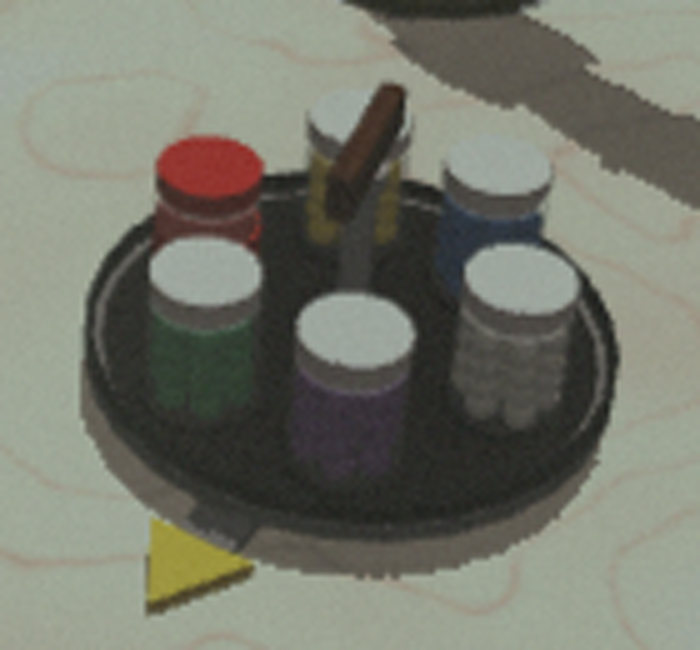

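```bash
python3 - <<'E'
from h import *
c=cam('top'); s=cam('scene')
T2=lambda x,y:((x+.5)/10-.5+375,(y+.5)/10-.5+185)
T1=lambda x,y:((x+.5)/5-.5+215,(y+.5)/5-.5+140)
S1=lambda x,y:((x+.5)/7-.5+215,(y+.5)/7-.5+140)
S2=lambda x,y:((x+.5)/5-.5+300,(y+.5)/5-.5+175)
f=lambda n,*P:print(n,np.round(P,4).tolist())
a=atz(c,*T2(242,262),.124);b=atz(c,*T2(478,203),.124)
f('plate top',a,b,(a+b)/2,[np.linalg.norm(a-b),np.degrees(np.arctan2(*(a-b)[[1,0]]))-90])
a=atz(s,*S1(155,197),.124);b=atz(s,*S1(318,217),.124)
f('scene plate',b,a,(a+b)/2,[np.linalg.norm(a-b),np.degrees(np.arctan2(*(b-a)[[1,0]]))-90])
Q=[atz(c,*T2(*p),.036) for p in [(132,250),(465,155),(508,290),(168,390)]]
f('stand',*Q,np.mean(Q,0)); print([np.linalg.norm(Q[i]-Q[i-1]) for i in range(4)],[np.degrees(np.arctan2(*(Q[i]-Q[i-1])[[1,0]])) for i in range(4)])
tip=atz(c,*T1(302,43),.01); f('tip',tip)
f('base',atz(c,*T1(257,116),.01),atz(c,*T1(341,117),.01))
f('handle',atz(c,*T1(247,216),.18),atz(c,*T1(268,372),.18))
# dark foot/rim outer at z=.048: extremes
P=[atz(c,*T1(*p),.048) for p in [(58,335),(505,335),(282,556)]]
f('rim L R B',*P)
f('red',atz(c,*T1(416,305),.122),atz(s,*S2(210,168),.122))
f('tip s',atz(s,*S2(150,605),.01),'' ) if 0 else f('arrow s',*[atz(s,*S2(*p),.01) for p in [(150,605),(254,568),(152,520)]])
f('handle s',*[atz(s,*S2(*p),.18) for p in [(343,185),(392,92)]])
f('tape',atz(c,453,271,.048));f('carton',atz(c,375,140,.065));f('scanner',atz(c,195,238,.06))
E
```

```text
Traceback (most recent call last):
ValueError: setting an array element with a sequence. The requested array has an inhomogeneous shape after 1 dimensions. The detected shape was (4,) + inhomogeneous part.
```

```bash
python3 - <<'E'
from h import *
c=cam('top'); s=cam('scene')
T2=lambda x,y:((x+.5)/10-.5+375,(y+.5)/10-.5+185)
T1=lambda x,y:((x+.5)/5-.5+215,(y+.5)/5-.5+140)
S1=lambda x,y:((x+.5)/7-.5+215,(y+.5)/7-.5+140)
S2=lambda x,y:((x+.5)/5-.5+300,(y+.5)/5-.5+175)
f=lambda n,*P:print(n,[np.round(p,4).tolist() for p in P])
a=atz(c,*T2(242,262),.124);b=atz(c,*T2(478,203),.124)
f('plate top',a,b,(a+b)/2,[np.linalg.norm(a-b),np.degrees(np.arctan2(*(a-b)[[1,0]]))-90])
a=atz(s,*S1(155,197),.124);b=atz(s,*S1(318,217),.124)
f('scene plate',b,a,(a+b)/2,[np.linalg.norm(a-b),np.degrees(np.arctan2(*(b-a)[[1,0]]))-90])
Q=[atz(c,*T2(*p),.036) for p in [(132,250),(465,155),(508,290),(168,390)]]
f('stand',*Q,np.mean(Q,0)); print([np.linalg.norm(Q[i]-Q[i-1]) for i in range(4)],[np.degrees(np.arctan2(*(Q[i]-Q[i-1])[[1,0]])) for i in range(4)])
tip=atz(c,*T1(302,43),.01); f('tip',tip)
f('base',atz(c,*T1(257,116),.01),atz(c,*T1(341,117),.01))
f('handle',atz(c,*T1(247,216),.18),atz(c,*T1(268,372),.18))
P=[atz(c,*T1(*p),.048) for p in [(58,335),(505,335),(282,556)]]
f('rim L R B',*P)
f('red',atz(c,*T1(416,305),.122),atz(s,*S2(210,168),.122))
f('arrow s',*[atz(s,*S2(*p),.01) for p in [(150,605),(254,568),(152,520)]])
f('handle s',*[atz(s,*S2(*p),.18) for p in [(343,185),(392,92)]])
f('tape',atz(c,453,271,.048));f('carton',atz(c,375,140,.065));f('scanner',atz(c,195,238,.06))
E
```

```text
plate top [[0.4812, -0.2244, 0.124], [0.5009, -0.2995, 0.124], [0.491, -0.2619, 0.124], [0.0777, 14.7289]]
scene plate [[0.4778, -0.2256, 0.124], [0.5048, -0.2997, 0.124], [0.4913, -0.2626, 0.124], [0.0789, 20.0296]]
stand [[0.4997, -0.2051, 0.036], [0.5337, -0.3189, 0.036], [0.4875, -0.3315, 0.036], [0.4523, -0.2161, 0.036], [0.4933, -0.2679, 0.036]]
[np.float64(0.04863827297603788), np.float64(0.11869722612461249), np.float64(0.04784405192457375), np.float64(0.12065776325818456)] [np.float64(13.003377132421718), np.float64(-73.36788261553832), np.float64(-164.7091711276563), np.float64(106.9691837990634)]
tip [[0.7201, 0.1853, 0.01]]
base [[0.6659, 0.2151, 0.01], [0.6659, 0.156, 0.01]]
handle [[0.5532, 0.1952, 0.18], [0.4573, 0.1788, 0.18]]
rim L R B [[0.5013, 0.337, 0.048], [0.5048, 0.0382, 0.048], [0.3564, 0.1821, 0.048]]
red [[0.5103, 0.0942, 0.122], [0.514, 0.096, 0.122]]
arrow s [[0.7226, 0.1864, 0.01], [0.6715, 0.2179, 0.01], [0.6704, 0.156, 0.01]]
handle s [[0.5633, 0.1996, 0.18], [0.4704, 0.1821, 0.18]]
tape [[0.2981, -0.4099, 0.048]]
carton [[0.7355, -0.1621, 0.065]]
scanner [[0.3942, 0.4296, 0.06]]
```

```bash
cat >> h.py <<'E'
def go(p,yaw=None,o=None):
    o=o or env.get_obs(); M=R.from_euler('xyz',o['tool_rot'],degrees=True)
    d=M.inv().apply(np.array(p)-o['tool_pos'])
    T=R.from_euler('xyz',[180,0,o['tool_rot'][2] if yaw is None else yaw],degrees=True)
    rv=(M.inv()*T).as_rotvec()
    print('t',round(o['time_s'],2),'pos',np.round(o['tool_pos'],4),'rot',np.round(o['tool_rot'],2),'w',round(o['grip_width'],4),'F',np.round(o['force'],2),'q',np.round(o['qpos'],1))
    print('shift',np.round(d,4),'rot',np.round(rv,4),'rows>=',round(max(np.linalg.norm(d)/.0417,np.degrees(np.linalg.norm(rv))/7.16),1))
E
python3 -c "
from h import *
go([.42,.4,.29],50)"
```

```text
t 0.45 pos [0.2203 0.6115 0.2225] rot [180.     0.    70.19] w 0.087 F [-0.    0.71  0.26] q [-69.4  18.4  -4.   83.1   1.3  78.5  -3.3]
shift [-0.1313  0.2595 -0.0675] rot [1.000e-04 1.000e-04 3.524e-01] rows>= 7.2
```

Request:
{"name": "send_rows", "arguments": {
  "steps": [
    [[-0.009,0.026,-0.014],[0,0,0.035],0.087],
    [[-0.022,0.054,-0.028],[0,0,0.07],0.087],
    [[-0.035,0.08,-0.042],[0,0,0.105],0.087],
    [[-0.05,0.11,-0.055],[0,0,0.15],0.087],
    [[-0.068,0.14,-0.068],[0,0,0.19],0.087]
  ]
}}

```text
time_s: 0.87
tool_pos: [0.3296, 0.4995, 0.2912]
tool_rot: [-180.0, -0.0, 59.2]
force: [0.6, 1.0, 0.2]
grip_width: 0.087
```

```bash
python3 -c "
from h import *
go([.47,.3,.29],35)"
```

```text
t 0.87 pos [0.3296 0.4995 0.2912] rot [-1.7999e+02 -3.0000e-02  5.9240e+01] w 0.087 F [0.63 1.   0.24] q [-60.6  10.7   1.7  84.9  -0.3  84.4   0.4]
shift [-0.0996  0.2226  0.0011] rot [-3.00e-04 -5.00e-04  4.23e-01] rows>= 5.8
```

Request:
{"name": "send_rows", "arguments": {
  "steps": [
    [[-0.016,0.036,0],[0,0,0.075],0.087],
    [[-0.032,0.072,0],[0,0,0.15],0.087],
    [[-0.048,0.108,0],[0,0,0.225],0.087],
    [[-0.065,0.144,0],[0,0,0.3],0.087],
    [[-0.082,0.18,0],[0,0,0.36],0.087]
  ]
}}

```text
time_s: 1.28
tool_pos: [0.4427, 0.336, 0.2909]
tool_rot: [-180.0, -0.1, 38.5]
force: [0.9, 0.6, -0.7]
grip_width: 0.0874
```

```bash
python3 -c "
from h import *
go([.5,-.05,.29],25)"
```

```text
t 1.28 pos [0.4427 0.336  0.2909] rot [-1.7999e+02 -5.0000e-02  3.8480e+01] w 0.0874 F [ 0.88  0.61 -0.74] q [-50.    5.3  10.9  91.1  -1.   83.7  -0.6]
shift [-0.1953  0.3378  0.0007] rot [-0.0003 -0.0009  0.2352] rows>= 9.4
```

Request:
{"name": "send_rows", "arguments": {
  "steps": [
    [[-0.02,0.036,0],[0,0,0.024],0.087],
    [[-0.04,0.07,0],[0,0,0.048],0.087],
    [[-0.06,0.105,0],[0,0,0.072],0.087],
    [[-0.08,0.14,0],[0,0,0.096],0.087],
    [[-0.1,0.175,0],[0,0,0.12],0.087]
  ]
}}

```text
time_s: 1.7
tool_pos: [0.4732, 0.1366, 0.2908]
tool_rot: [-180.0, -0.1, 31.7]
force: [0.4, -0.3, 0.1]
grip_width: 0.0872
```

```bash
python3 -c "
from h import *
go([.491,-.15,.29],17)"
```

```text
t 1.7 pos [0.4732 0.1366 0.2908] rot [-1.7999e+02 -5.0000e-02  3.1740e+01] w 0.0872 F [ 0.45 -0.33  0.13] q [-40.   -3.2  20.1  99.3   1.1  83.6  11.6]
shift [-0.1356  0.2531  0.0006] rot [-0.0004 -0.0009  0.2572] rows>= 6.9
```

Request:
{"name": "send_rows", "arguments": {
  "steps": [
    [[-0.019,0.036,0],[0,0,0.035],0.087],
    [[-0.038,0.071,0],[0,0,0.07],0.087],
    [[-0.057,0.106,0],[0,0,0.105],0.087],
    [[-0.076,0.142,0],[0,0,0.14],0.087],
    [[-0.094,0.175,0],[0,0,0.18],0.087]
  ]
}}

```text
time_s: 2.12
tool_pos: [0.4853, -0.0623, 0.291]
tool_rot: [180.0, -0.1, 21.3]
force: [0.9, -1.1, 1.3]
grip_width: 0.0866
```

```bash
python3 -c "
from h import *
go([.491,-.263,.29],17)"
```

```text
t 2.12 pos [ 0.4853 -0.0623  0.291 ] rot [ 1.800e+02 -8.000e-02  2.134e+01] w 0.0866 F [ 0.94 -1.07  1.25] q [-29.6  -4.5  32.2 100.1   2.4  83.7  23.6]
shift [-0.0677  0.1891  0.0009] rot [-0.     -0.0014  0.0758] rows>= 4.8
```

Request:
{"name": "send_rows", "arguments": {
  "steps": [
    [[-0.014,0.037,0],[0,0,0.015],0.087],
    [[-0.027,0.075,0],[0,0,0.03],0.087],
    [[-0.04,0.112,0],[0,0,0.045],0.087],
    [[-0.054,0.15,0],[0,0,0.06],0.087],
    [[-0.067,0.188,0],[0,0,0.076],0.087]
  ]
}}

```text
time_s: 2.53
tool_pos: [0.4917, -0.261, 0.2912]
tool_rot: [180.0, -0.1, 17.1]
force: [1.8, -0.3, 0.9]
grip_width: 0.0871
```

```bash
python3 -c "
from h import *
cam('wrist','w1')
go([.491,-.263,.29],17)"
```

```text
t 2.58 pos [ 0.4897 -0.2707  0.2911] rot [1.7956e+02 8.0000e-02 1.6480e+01] w 0.0867 F [-1.59 -4.66  1.04] q [-16.6   6.5  46.7  91.8  -4.4  83.5  46.9]
shift [ 0.0035 -0.007   0.001 ] rot [ 0.0077  0.0015 -0.009 ] rows>= 0.2
```

View pics/w1.png

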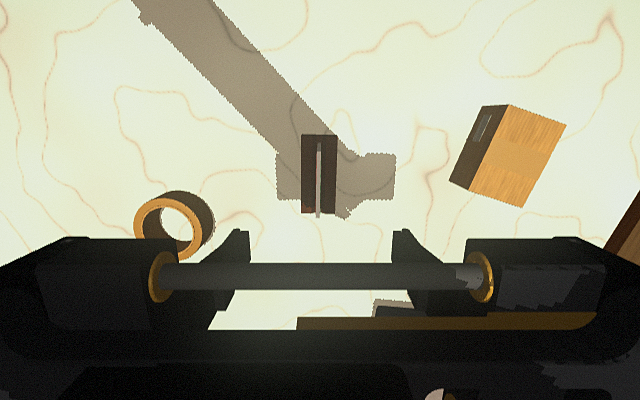

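```bash
python3 -c "
from h import *
for i in range(6): c=cam('wrist')
crop(c,'w2',280,110,360,230,5)
print(c['position'],c['rotation'])
go([.491,-.263,.29],17)"
```

```text
[ 0.47034113 -0.18448181  0.45178377] [-16.00635782  -0.03080093  17.20117238]
t 2.88 pos [ 0.4926 -0.2573  0.2904] rot [-1.7994e+02 -3.0000e-02  1.7300e+01] w 0.0868 F [0.05 0.46 0.25] q [-17.1   6.1  45.9  92.1  -4.5  83.7  46.4]
shift [-0.0032  0.0049  0.0004] rot [-0.001  -0.0004  0.0052] rows>= 0.1
```

View pics/w2.png

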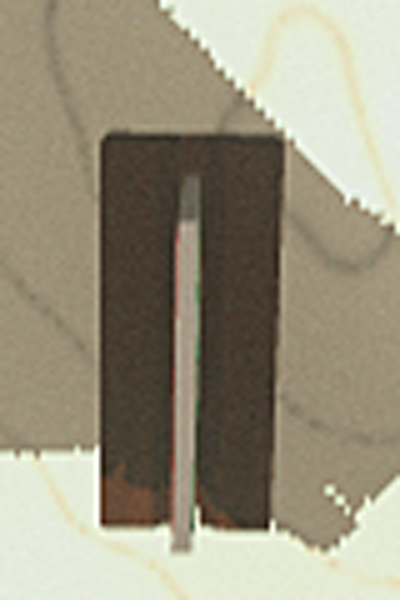

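```bash
python3 -c "
from h import *
c=cam('wrist')
T=lambda x,y:((x+.5)/5-.5+280,(y+.5)/5-.5+110)
a=atz(c,*T(180,551),.124);b=atz(c,*T(189,220),.124)
print(a,b,(a+b)/2,np.linalg.norm(a-b),np.degrees(np.arctan2(*(b-a)[[1,0]]))+90)
Q=[atz(c,*T(*p),.036) for p in [(101,135),(284,135),(271,529),(101,525)]]
print(np.round(Q,4),np.mean(Q,0)); print([np.linalg.norm(Q[i]-Q[i-1]) for i in range(4)],[np.degrees(np.arctan2(*(Q[i]-Q[i-1])[[1,0]])) for i in range(4)])
"
```

```text
[ 0.50057497 -0.3004714   0.124     ] [ 0.47932643 -0.22396072  0.124     ] [ 0.4899507  -0.26221606  0.124     ] 0.07940644892498355 195.5210352909558
[[ 0.451  -0.2192  0.036 ]
 [ 0.5003 -0.2039  0.036 ]
 [ 0.533  -0.3167  0.036 ]
 [ 0.4833 -0.3308  0.036 ]] [ 0.49191579 -0.26765287  0.036     ]
[np.float64(0.11614169329596283), np.float64(0.05156818737007261), np.float64(0.11743543675932633), np.float64(0.051702752396201486)] [np.float64(106.12393783410285), np.float64(17.252780863538415), np.float64(-73.80588994535256), np.float64(-164.18383006578847)]
```

```bash
python3 -c "
from h import *
go([.490,-.2635,.15],16.2)"
```

```text
t 2.93 pos [ 0.4926 -0.2573  0.2905] rot [-1.7995e+02 -4.0000e-02  1.7310e+01] w 0.0872 F [0.26 0.73 0.31] q [-17.2   6.1  45.9  92.1  -4.5  83.7  46.4]
shift [-0.0045  0.0053  0.1405] rot [-0.0009 -0.0007  0.0194] rows>= 3.4
```

Request:
{"name": "send_rows", "arguments": {
  "steps": [
    [[-0.002,0.003,0.03],[0,0,0.01],0.06],
    [[-0.004,0.005,0.07],[0,0,0.019],0.06],
    [[-0.0045,0.005,0.11],[0,0,0.019],0.06],
    [[-0.0045,0.005,0.135],[0,0,0.019],0.06],
    [[-0.0045,0.005,0.14],[0,0,0.019],0.06]
  ]
}}

```text
time_s: 3.35
tool_pos: [0.4867, -0.262, 0.1459]
tool_rot: [-179.7, 0.3, 16.2]
force: [-0.1, 1.1, -0.4]
grip_width: 0.0637
```

```bash
python3 -c "
from h import *
for i in range(4):c=cam('wrist')
c=cam('wrist','w3')
go([.490,-.2635,.081],16.2)"
```

```text
t 3.6 pos [ 0.4909 -0.2656  0.1529] rot [179.89  -0.19  16.09] w 0.0603 F [-0.57 -0.68 -0.3 ] q [-14.7  12.   45.8 103.2  -9.3  68.4  49.9]
shift [-0.0005 -0.0024  0.0719] rot [ 0.002  -0.0034 -0.0019] rows>= 1.7
```

View pics/w3.png

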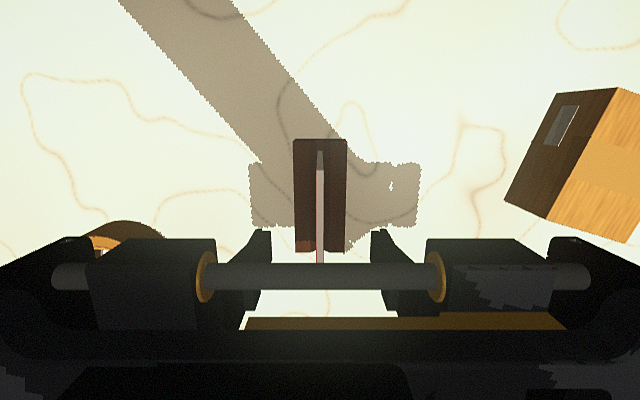

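Plate (column ~320) sits centred between the fingers (columns ~271 and ~371). Descend and grip.

Request:
{"name": "send_rows", "arguments": {
  "steps": [
    [[0,0,0.02],[0,0,0],0.05],
    [[0,0,0.045],[0,0,0],0.04],
    [[0,0,0.065],[0,0,0],0.04],
    [[0,0,0.071],[0,0,0],0.04],
    [[0,0,0.071],[0,0,0],0.04]
  ]
}}

```text
time_s: 4.02
tool_pos: [0.4893, -0.265, 0.0796]
tool_rot: [-180.0, 0.0, 16.1]
force: [-1.6, 0.4, -0.8]
grip_width: 0.0416
```

Request:
{"name": "send_rows", "arguments": {
  "steps": [
    [[0,0,0],[0,0,0],0.03],
    [[0,0,0],[0,0,0],0.02],
    [[0,0,0],[0,0,0],0.012],
    [[0,0,0],[0,0,0],0.006],
    [[0,0,0],[0,0,0],0]
  ],
  "grip_force": 15
}}

```text
time_s: 4.43
tool_pos: [0.4898, -0.2654, 0.0803]
tool_rot: [180.0, -0.1, 16.0]
force: [-0.5, -0.5, 0.6]
grip_width: 0.0142
```

Request:
{"name": "send_rows", "arguments": {
  "steps": [
    [[0,0,0],[0,0,0],0],
    [[0,0,0],[0,0,0],0],
    [[0,0,0],[0,0,0],0],
    [[0,0,0],[0,0,0],0],
    [[0,0,0],[0,0,0],0]
  ],
  "grip_force": 20
}}

```text
time_s: 4.85
tool_pos: [0.4894, -0.2652, 0.0798]
tool_rot: [-180.0, -0.0, 16.0]
force: [-0.4, 0.2, 2.9]
grip_width: 0.005
```

```bash
python3 -c "
from h import *
c=cam('scene');crop(c,'s3',200,120,300,220,5)
go([.490,-.2635,.081],16.2)"
```

```text
t 4.9 pos [ 0.4894 -0.2653  0.0798] rot [-1.800e+02 -2.000e-02  1.604e+01] w 0.0046 F [-0.35  1.29  3.9 ] q [-12.6  17.1  44.3 107.4 -13.7  60.8  53.3]
shift [ 0.001  -0.0015 -0.0012] rot [-0.     -0.0004 -0.0027] rows>= 0.1
```

View pics/s3.png

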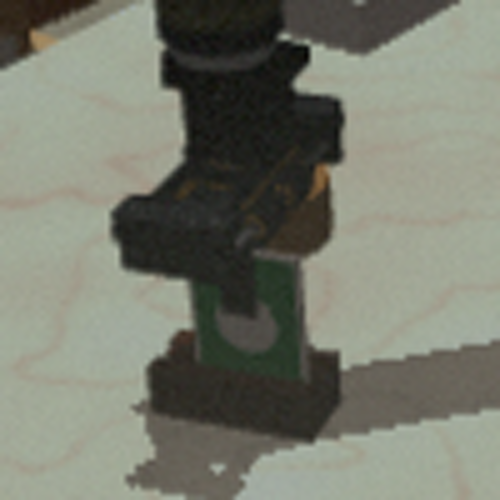

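Request:
{"name": "send_rows", "arguments": {
  "steps": [
    [[0,0,-0.01],[0,0,0],0],
    [[0,0,-0.025],[0,0,0],0],
    [[0,0,-0.045],[0,0,0],0],
    [[0,0,-0.065],[0,0,0],0],
    [[0,0,-0.08],[0,0,0],0]
  ]
}}

```text
time_s: 5.32
tool_pos: [0.4894, -0.2657, 0.1614]
tool_rot: [180.0, -0.1, 16.0]
force: [1.1, 0.5, -0.5]
grip_width: 0.0053
```

Request:
{"name": "send_rows", "arguments": {
  "steps": [
    [[0,0,0],[0,0,0.08],0],
    [[0,0,0],[0,0,0.18],0],
    [[0,0,0],[0,0,0.28],0],
    [[0,0,0],[0,0,0.38],0],
    [[0,0,0],[0,0,0.48],0]
  ]
}}

```text
time_s: 5.73
tool_pos: [0.489, -0.2653, 0.1599]
tool_rot: [-180.0, 0.0, -11.8]
force: [-0.6, -0.3, -0.2]
grip_width: 0.0051
```

```bash
python3 -c "
from h import *
c=cam('scene');crop(c,'s4',200,100,300,220,5)
go([.490,-.2635,.081],16.2)"
```

```text
t 5.78 pos [ 0.4891 -0.2653  0.1599] rot [-180.    0.  -12.] w 0.0048 F [-0.64 -0.06  0.  ] q [-18.2  12.2  49.8 102.9  -9.9  69.5  22.5]
shift [ 0.0005 -0.002   0.0789] rot [-0.      0.     -0.4923] rows>= 3.9
```

View pics/s4.png

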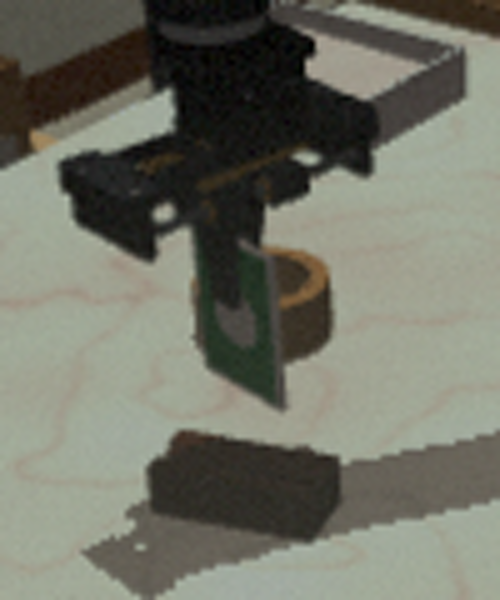

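Request:
{"name": "send_rows", "arguments": {
  "steps": [
    [[0,0,0],[0,0,0.12],0],
    [[0,0,0],[0,0,0.24],0],
    [[0,0,0],[0,0,0.36],0],
    [[0,0,0],[0,0,0.48],0],
    [[0,0,0],[0,0,0.6],0]
  ]
}}

```text
time_s: 6.2
tool_pos: [0.489, -0.2653, 0.1598]
tool_rot: [180.0, 0.0, -46.1]
force: [-0.4, 0.2, -0.7]
grip_width: 0.005
```

Request:
{"name": "send_rows", "arguments": {
  "steps": [
    [[0,0,0],[0,0,0.12],0],
    [[0,0,0],[0,0,0.24],0],
    [[0,0,0],[0,0,0.36],0],
    [[0,0,0],[0,0,0.48],0],
    [[0,0,0],[0,0,0.6],0]
  ]
}}

```text
time_s: 6.62
tool_pos: [0.4891, -0.2653, 0.1598]
tool_rot: [180.0, 0.0, -80.4]
force: [1.0, 0.2, -0.6]
grip_width: 0.0048
```

Request:
{"name": "send_rows", "arguments": {
  "steps": [
    [[0,0,0],[0,0,0.12],0],
    [[0,0,0],[0,0,0.24],0],
    [[0,0,0],[0,0,0.36],0],
    [[0,0,0],[0,0,0.48],0],
    [[0,0,0],[0,0,0.6],0]
  ]
}}

```text
time_s: 7.03
tool_pos: [0.4891, -0.2652, 0.1597]
tool_rot: [180.0, 0.0, -114.8]
force: [-0.3, -0.3, -1.5]
grip_width: 0.0049
```

Request:
{"name": "send_rows", "arguments": {
  "steps": [
    [[0,0,0],[0,0,0.12],0],
    [[0,0,0],[0,0,0.24],0],
    [[0,0,0],[0,0,0.36],0],
    [[0,0,0],[0,0,0.48],0],
    [[0,0,0],[0,0,0.56],0]
  ]
}}

```text
time_s: 7.45
tool_pos: [0.4891, -0.2652, 0.1597]
tool_rot: [180.0, -0.0, -146.9]
force: [-0.6, 0.4, -0.6]
grip_width: 0.0047
```

```bash
python3 -c "
from h import *
c=cam('scene');crop(c,'s5',200,100,300,220,5)
go([.4895,-.2655,.12],-163.8)"
```

```text
t 7.5 pos [ 0.4891 -0.2652  0.1597] rot [ 1.7998e+02 -1.0000e-02 -1.4699e+02] w 0.005 F [-0.22  1.04 -1.06] q [ -32.3   18.4   68.9  103.2  -18.2   70.9 -105.3]
shift [-0.0002 -0.0005  0.0397] rot [ 2.000e-04 -2.000e-04  2.933e-01] rows>= 2.3
```

View pics/s5.png

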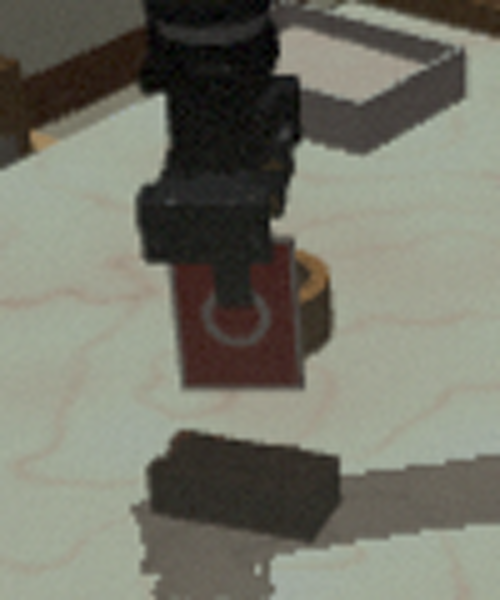

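```bash
python3 -c "
from h import *
go([.65,-.355,.22],-147)"
```

```text
t 7.5 pos [ 0.4891 -0.2652  0.1597] rot [ 1.7998e+02 -1.0000e-02 -1.4699e+02] w 0.005 F [-0.22  1.04 -1.06] q [ -32.3   18.4   68.9  103.2  -18.2   70.9 -105.3]
shift [-0.086  -0.1629 -0.0604] rot [ 0.0003 -0.0002  0.0001] rows>= 4.6
```

Request:
{"name": "send_rows", "arguments": {
  "steps": [
    [[0,0,0],[0,0,-0.1],0],
    [[0,0,0],[0,0,-0.2],0],
    [[0,0,0],[0,0,-0.3],0],
    [[0,0,0],[0,0,-0.4],0],
    [[0,0,0],[0,0,-0.5],0]
  ]
}}

```text
time_s: 7.92
tool_pos: [0.4891, -0.2652, 0.1598]
tool_rot: [180.0, 0.0, -117.5]
force: [-0.9, -0.0, -1.4]
grip_width: 0.0046
```

```bash
python3 -c "
from h import *
go([.65,-.355,.22])"
```

```text
t 7.92 pos [ 0.4891 -0.2652  0.1598] rot [ 1.7999e+02  1.0000e-02 -1.1752e+02] w 0.0046 F [-0.92 -0.05 -1.4 ] q [-28.   15.6  62.5 103.1 -14.7  70.2 -78.8]
shift [ 0.0053 -0.1841 -0.0603] rot [0.0001 0.0001 0.    ] rows>= 4.6
```

Request:
{"name": "send_rows", "arguments": {
  "steps": [
    [[0.001,-0.03,-0.01],[0,0,0],0],
    [[0.002,-0.067,-0.02],[0,0,0],0],
    [[0.003,-0.105,-0.035],[0,0,0],0],
    [[0.004,-0.145,-0.05],[0,0,0],0],
    [[0.005,-0.184,-0.06],[0,0,0],0]
  ]
}}

```text
time_s: 8.33
tool_pos: [0.6511, -0.3563, 0.2205]
tool_rot: [-180.0, 0.0, -117.7]
force: [1.6, 0.4, 2.4]
grip_width: 0.0051
```

```bash
python3 -c "
from h import *
go([.65,-.355,.22],-163.8)"
```

```text
t 8.33 pos [ 0.6511 -0.3563  0.2205] rot [-1.8000e+02  4.0000e-02 -1.1772e+02] w 0.0051 F [1.56 0.39 2.35] q [ -4.8  38.5  53.9  69.1 -30.3  86.4 -73.4]
shift [-0.0007  0.0016  0.0005] rot [2.000e-04 6.000e-04 8.042e-01] rows>= 6.4
```

Request:
{"name": "send_rows", "arguments": {
  "steps": [
    [[0,0,0],[0,0,0.08],0],
    [[0,0,0],[0,0,0.16],0],
    [[0,0,0],[0,0,0.24],0],
    [[0,0,0],[0,0,0.32],0],
    [[0,0,0],[0,0,0.4],0]
  ]
}}

```text
time_s: 8.75
tool_pos: [0.6491, -0.3563, 0.2193]
tool_rot: [180.0, -0.0, -141.0]
force: [0.2, 0.5, 0.0]
grip_width: 0.005
```

Request:
{"name": "send_rows", "arguments": {
  "steps": [
    [[0,0,0],[0,0,0.08],0],
    [[0,0,0],[0,0,0.16],0],
    [[0,0,0],[0,0,0.24],0],
    [[0,0,0],[0,0,0.32],0],
    [[0,0,0],[0,0,0.4],0]
  ]
}}

```text
time_s: 9.17
tool_pos: [0.6493, -0.3559, 0.2195]
tool_rot: [180.0, -0.0, -163.9]
force: [0.6, 0.0, -0.7]
grip_width: 0.005
```

```bash
python3 -c "
from h import *
go([.4895,-.2655,.16],-163.8)"
```

```text
t 9.17 pos [ 0.6493 -0.3559  0.2195] rot [ 1.7998e+02 -2.0000e-02 -1.6386e+02] w 0.005 F [ 0.57  0.02 -0.71] q [  -8.5   42.1   62.7   69.6  -36.6   88.4 -115.9]
shift [0.1283 0.1312 0.0596] rot [ 0.0004 -0.0004 -0.001 ] rows>= 4.6
```

```bash
python3 -c "
from h import *
go([.56,-.21,.29],-140)"
```

```text
t 9.17 pos [ 0.6493 -0.3559  0.2195] rot [ 1.7998e+02 -2.0000e-02 -1.6386e+02] w 0.005 F [ 0.57  0.02 -0.71] q [  -8.5   42.1   62.7   69.6  -36.6   88.4 -115.9]
shift [ 0.0452  0.165  -0.0704] rot [ 5.000e-04 -3.000e-04 -4.164e-01] rows>= 4.4
```

Request:
{"name": "send_rows", "arguments": {
  "steps": [
    [[0.009,0.033,-0.014],[0,0,-0.08],0],
    [[0.018,0.066,-0.028],[0,0,-0.16],0],
    [[0.027,0.1,-0.042],[0,0,-0.24],0],
    [[0.036,0.133,-0.056],[0,0,-0.33],0],
    [[0.045,0.165,-0.07],[0,0,-0.42],0]
  ]
}}

```text
time_s: 9.58
tool_pos: [0.5592, -0.2087, 0.2895]
tool_rot: [179.9, -0.1, -139.3]
force: [1.2, 0.5, 1.8]
grip_width: 0.0046
```

```bash
python3 -c "
from h import *
go([.47,-.06,.30],-116)"
```

```text
t 9.58 pos [ 0.5592 -0.2087  0.2895] rot [ 1.7994e+02 -9.0000e-02 -1.3931e+02] w 0.0046 F [1.24 0.49 1.85] q [ -35.2   19.    67.5   86.8  -17.5   86.  -106.9]
shift [-0.0293  0.1709 -0.0104] rot [ 0.0013 -0.0013 -0.4068] rows>= 4.2
```

Request:
{"name": "send_rows", "arguments": {
  "steps": [
    [[-0.006,0.034,-0.002],[0,0,-0.08],0],
    [[-0.012,0.068,-0.004],[0,0,-0.16],0],
    [[-0.018,0.102,-0.006],[0,0,-0.24],0],
    [[-0.024,0.137,-0.008],[0,0,-0.32],0],
    [[-0.029,0.171,-0.01],[0,0,-0.4],0]
  ]
}}

```text
time_s: 10.0
tool_pos: [0.471, -0.0598, 0.2999]
tool_rot: [-180.0, 0.1, -116.4]
force: [0.2, 1.4, -1.0]
grip_width: 0.0049
```

```bash
python3 -c "
from h import *
go([.47,.12,.30],-90)"
```

```text
t 10.0 pos [ 0.471  -0.0598  0.2999] rot [-1.7995e+02  1.3000e-01 -1.1642e+02] w 0.0049 F [ 0.19  1.37 -1.03] q [ -61.   -13.6   56.4  101.4   11.3   86.1 -122.5]
shift [-0.1606  0.0809  0.0002] rot [-0.0013  0.002  -0.461 ] rows>= 4.3
```

```bash
python3 -c "
from h import *
go([.66,.0,.30],-116.4)"
```

```text
t 10.0 pos [ 0.471  -0.0598  0.2999] rot [-1.7995e+02  1.3000e-01 -1.1642e+02] w 0.0049 F [ 0.19  1.37 -1.03] q [ -61.   -13.6   56.4  101.4   11.3   86.1 -122.5]
shift [-0.1376 -0.1427  0.0003] rot [-0.0008  0.0022 -0.0003] rows>= 4.8
```

Request:
{"name": "send_rows", "arguments": {
  "steps": [
    [[-0.028,-0.028,0],[0,0,0],0],
    [[-0.055,-0.057,0],[0,0,0],0],
    [[-0.083,-0.085,0],[0,0,0],0],
    [[-0.11,-0.114,0],[0,0,0],0],
    [[-0.137,-0.143,0],[0,0,0],0]
  ]
}}

```text
time_s: 10.42
tool_pos: [0.6501, -0.0047, 0.2994]
tool_rot: [179.9, 0.1, -116.5]
force: [-0.1, 0.7, 2.3]
grip_width: 0.0047
```

```bash
python3 -c "
from h import *
go([.74,-.12,.30],-130)"
```

```text
t 10.42 pos [ 0.6501 -0.0047  0.2994] rot [ 1.7994e+02  1.1000e-01 -1.1648e+02] w 0.0047 F [-0.06  0.71  2.27] q [ -45.4   26.4   62.9   77.8  -23.5   89.5 -101.4]
shift [ 0.0631 -0.1319 -0.0009] rot [0.0013 0.0018 0.236 ] rows>= 3.5
```

```bash
cat > kin.py <<'E'
import numpy as np, itertools
from scipy.spatial.transform import Rotation as R
D=[([-69.4,18.4,-4.0,83.1,1.3,78.5,-3.3],[.2203,.6115,.2225],[180,0,70.19]),
([-60.6,10.7,1.7,84.9,-.3,84.4,.4],[.3296,.4995,.2912],[180,0,59.24]),
([-50,5.3,10.9,91.1,-1,83.7,-.6],[.4427,.336,.2909],[180,0,38.48]),
([-40,-3.2,20.1,99.3,1.1,83.6,11.6],[.4732,.1366,.2908],[180,0,31.74]),
([-29.6,-4.5,32.2,100.1,2.4,83.7,23.6],[.4853,-.0623,.291],[180,0,21.34]),
([-17.2,6.1,45.9,92.1,-4.5,83.7,46.4],[.4926,-.2573,.2905],[180,0,17.31]),
([-12.6,17.1,44.3,107.4,-13.7,60.8,53.3],[.4894,-.2653,.0798],[180,0,16.04]),
([-18.2,12.2,49.8,102.9,-9.9,69.5,22.5],[.4891,-.2653,.1599],[180,0,-12]),
([-32.3,18.4,68.9,103.2,-18.2,70.9,-105.3],[.4891,-.2652,.1597],[180,0,-147]),
([-28,15.6,62.5,103.1,-14.7,70.2,-78.8],[.4891,-.2652,.1598],[180,0,-117.5]),
([-4.8,38.5,53.9,69.1,-30.3,86.4,-73.4],[.6511,-.3563,.2205],[180,0,-117.7]),
([-8.5,42.1,62.7,69.6,-36.6,88.4,-115.9],[.6493,-.3559,.2195],[180,0,-163.86]),
([-61,-13.6,56.4,101.4,11.3,86.1,-122.5],[.471,-.0598,.2999],[180,0,-116.42]),
([-45.4,26.4,62.9,77.8,-23.5,89.5,-101.4],[.6501,-.0047,.2994],[180,0,-116.5])]
def rots(q,s):
    ax='zyzyzyz';out=[];M=R.identity()
    for a,qi,si in zip(ax,q,s):
        M=M*R.from_euler(a,qi*si,degrees=True);out.append(M)
    return out
if __name__=='__main__':
  best=[]
  for s in itertools.product([1,-1],repeat=7):
   for off in (0,90,180,-90):
    e=0
    for q,p,r in D:
        M=rots(q,s)[-1]*R.from_euler('z',off,degrees=True)
        e+=(M.inv()*R.from_euler('xyz',r,degrees=True)).magnitude()
    best.append((np.degrees(e)/len(D),s,off))
  best.sort(key=lambda b:b[0]); print(best[:3])
  e,s,off=best[0]
  A=[];b=[]
  for q,p,r in D:
    rs=rots(q,s); A.append(np.hstack([np.eye(3)]+[rs[i].as_matrix() for i in (1,3,5)])); b+=p
  A=np.vstack(A); x,res,rk,sv=np.linalg.lstsq(A,b,rcond=1e-6)
  print(np.round(x.reshape(-1,3),4),rk,np.abs(A@x-b).max())
E
python3 kin.py
```

```text
[(np.float64(0.09237963331940553), (-1, 1, -1, 1, -1, 1, -1), 180), (np.float64(0.09237963331940731), (-1, -1, -1, -1, -1, -1, -1), 180), (np.float64(21.150936095369406), (-1, 1, -1, -1, 1, -1, -1), 180)]
[[-6.000e-04  4.000e-04  3.760e-02]
 [ 1.000e-04 -1.640e-02  4.674e-01]
 [-2.000e-04 -1.110e-02  5.143e-01]
 [ 1.300e-03  5.000e-04  1.564e-01]] 12 0.0007300279626161754
```

```bash
cat > sim.py <<'E'
import numpy as np
from scipy.spatial.transform import Rotation as R
S=np.array([-1,1,-1,1,-1,1,-1.])
L=np.array([[-.0006,.0004,.0376],[.0001,-.0164,.4674],[-.0002,-.0111,.5143],[.0013,.0005,.1564]])
LO=np.array([-163.93,-17.29,-79.2,3.27,-89.18,5.43,-154.24]);HI=np.array([163.93,119.83,71.16,140.29,269.18,117.66,154.24])
def fk(q):
    M=np.eye(3);p=L[0].copy();ax=[];o=[]
    for i in range(7):
        k=2 if i%2==0 else 1
        ax.append(M[:,k]*S[i]);o.append(p.copy())
        c,s=np.cos(q[i]*S[i]),np.sin(q[i]*S[i])
        Ri=np.array([[c,-s,0],[s,c,0],[0,0,1]]) if k==2 else np.array([[c,0,s],[0,1,0],[-s,0,c]])
        M=M@Ri
        if i==1:p=p+M@L[1]
        if i==3:p=p+M@L[2]
        if i==5:p=p+M@L[3]
    J=np.array([np.r_[np.cross(a,p-oo),a] for a,oo in zip(ax,o)]).T
    return p,M@np.diag([-1.,-1,1]),J
def follow(q,wps,n=30,w=None,lam=0.0,verbose=False):
    """wps: list of (x,y,z,yaw) ; interpolate straight from current"""
    q=np.radians(q);p,M,_=fk(q);yaw=np.degrees(np.arctan2(M[1,0],M[0,0]));cur=np.r_[p,yaw];hist=[np.degrees(q)];mn=[]
    for wp in wps:
        for t in np.linspace(0,1,n+1)[1:]:
            tg=cur+(np.array(wp)-cur)*t
            T=R.from_euler('xyz',[180,0,tg[3]],degrees=True).as_matrix()
            for _ in range(2):
                p,M,J=fk(q)
                e=np.r_[tg[:3]-p,R.from_matrix(T@M.T).as_rotvec()]
                W=np.eye(7) if w is None else np.diag(w)
                q=q+W@J.T@np.linalg.solve(J@W@J.T+lam*np.eye(6),e)
            mn.append(np.degrees(q))
        cur=np.array(wp,float);hist.append(np.degrees(q))
    return np.array(hist),np.array(mn)
if __name__=='__main__':
    from kin import D
    np.set_printoptions(precision=1,suppress=True)
    h,_=follow(D[0][0],[(*p,r[2]) for q,p,r in D[1:8]])
    for a,(q,_,_) in zip(h,D[:8]): print(a,np.array(q))
    print()
    h,_=follow(D[7][0],[(*D[9][1],-46),(*D[9][1],-80),(*D[9][1],-147)]+[(*p,r[2]) for q,p,r in D[9:]])
    for a,q in zip(h[2:],[D[7][0]]+[d[0] for d in D[8:]]): print(a,np.array(q))
E
python3 sim.py
```

```text
[-69.4  18.4  -4.   83.1   1.3  78.5  -3.3] [-69.4  18.4  -4.   83.1   1.3  78.5  -3.3]
[-60.7  10.7   1.8  84.8  -0.3  84.5   0.4] [-60.6  10.7   1.7  84.9  -0.3  84.4   0.4]
[-50.1   5.3  11.   91.   -1.   83.7  -0.5] [-50.    5.3  10.9  91.1  -1.   83.7  -0.6]
[-40.2  -3.1  20.3  99.3   1.1  83.6  11.7] [-40.   -3.2  20.1  99.3   1.1  83.6  11.6]
[-29.8  -4.4  32.4 100.    2.4  83.8  23.6] [-29.6  -4.5  32.2 100.1   2.4  83.7  23.6]
[-17.    6.1  45.7  92.1  -4.4  83.7  46.3] [-17.2   6.1  45.9  92.1  -4.5  83.7  46.4]
[-12.3  17.1  44.  107.4 -13.5  60.8  53.1] [-12.6  17.1  44.3 107.4 -13.7  60.8  53.3]
[-18.6  12.3  50.3 102.9 -10.1  69.5  22.6] [-18.2  12.2  49.8 102.9  -9.9  69.5  22.5]

[-27.   15.1  61.1 103.1 -14.   70.1 -41.9] [-18.2  12.2  49.8 102.9  -9.9  69.5  22.5]
[ -36.1   22.8   75.8  103.3  -23.2   72.3 -101. ] [ -32.3   18.4   68.9  103.2  -18.2   70.9 -105.3]
[-32.3  18.4  68.9 103.2 -18.2  70.9 -75.8] [-28.   15.6  62.5 103.1 -14.7  70.2 -78.8]
[ -6.3  39.9  57.4  69.1 -32.8  87.2 -72. ] [ -4.8  38.5  53.9  69.1 -30.3  86.4 -73.4]
[  -9.7   43.8   66.1   69.7  -39.3   89.3 -114.5] [  -8.5   42.1   62.7   69.6  -36.6   88.4 -115.9]
[-95.3  18.2 115.9 101.5 -16.3  86.8 -93.7] [ -61.   -13.6   56.4  101.4   11.3   86.1 -122.5]
[-48.1  29.2  68.8  77.9 -27.1  90.6 -98.9] [ -45.4   26.4   62.9   77.8  -23.5   89.5 -101.4]
```

```bash
cat > plan.py <<'E'
from sim import *
np.set_printoptions(precision=1,suppress=True)
q0=[-45.4,26.4,62.9,77.8,-23.5,89.5,-101.4]
end=[(.4895,-.2655,.16,-163.8),(.4895,-.2655,.08,-163.8)]
h,m=follow(q0,end,12);print('direct',h[-2:])
rng=np.random.default_rng(0);res=[]
for k in range(3000):
    n=rng.integers(1,4);w=[]
    for i in range(n):
        az=np.radians(rng.uniform(-50,25));r=rng.uniform(.46,.82);w.append((r*np.cos(az),r*np.sin(az),rng.uniform(.29,.42),rng.uniform(-170,-60)))
    try:h,m=follow(q0,w+end,8)
    except Exception:continue
    mar=np.minimum(m-LO,HI-m).min()
    if np.isfinite(mar): res.append((mar,h[-1][2],w,h))
res.sort(key=lambda r:-r[0])
for r in res[:4]: print(r[0],r[1],np.array2string(np.array(r[2]),precision=3));print(r[3])
E
python3 plan.py
```

```text
direct [[ -36.5   23.9   77.   103.2  -24.4   72.7 -116.8]
 [ -31.    28.6   70.5  107.8  -29.9   65.1 -113.2]]
8.907524808614468 57.88243265578624 [[   0.763   -0.184    0.39   -65.907]
 [   0.458   -0.354    0.309  -61.98 ]
 [   0.51    -0.153    0.391 -157.638]]
[[ -45.4   26.4   62.9   77.8  -23.5   89.5 -101.4]
 [  -4.8   43.    47.1   36.5  -31.7  108.2  -43.4]
 [ -14.    11.7   57.7   87.3   -9.9   86.4  -18.2]
 [ -41.8    1.8   57.9   84.3   -1.5   94.7 -141.7]
 [ -27.3   15.3   61.6  103.   -14.3   70.1 -125.4]
 [ -23.    21.4   57.9  107.6  -20.4   62.2 -120.9]]
8.541962690708004 57.16996992605997 [[  0.533  -0.551   0.333 -67.563]
 [  0.497   0.055   0.307 -65.63 ]]
[[ -45.4   26.4   62.9   77.8  -23.5   89.5 -101.4]
 [  20.3   39.6   50.6   51.3  -30.    99.6   -9.6]
 [ -51.7   -3.8   40.7   97.4    2.5   85.5  -76.9]
 [ -26.6   15.    60.7  103.   -13.9   70.1 -125.8]
 [ -22.5   21.1   57.2  107.6  -20.    62.1 -121.2]]
8.288633856529508 57.50340999188737 [[   0.671   -0.187    0.297 -119.144]
 [   0.593   -0.531    0.292 -103.585]
 [   0.372   -0.371    0.314  -79.935]]
[[ -45.4   26.4   62.9   77.8  -23.5   89.5 -101.4]
 [ -23.9   32.9   60.9   70.2  -28.4   92.   -87.7]
 [  16.9   44.7   53.2   49.6  -34.6   98.1  -48.6]
 [ -18.4   -0.    61.4   93.9    0.    86.1  -37. ]
 [ -26.9   15.2   61.1  103.   -14.1   70.1 -125.6]
 [ -22.7   21.2   57.5  107.6  -20.2   62.1 -121.1]]
7.520165199013441 57.299969348045394 [[   0.574   -0.346    0.336 -105.532]
 [   0.527   -0.47     0.412  -91.851]
 [   0.453   -0.215    0.301  -64.081]]
[[ -45.4   26.4   62.9   77.8  -23.5   89.5 -101.4]
 [ -10.5   28.5   61.1   70.5  -24.8   94.3  -60.2]
 [  10.7   33.2   56.6   53.1  -28.3  105.1  -37.4]
 [ -32.6   -4.8   52.5   98.1    3.9   84.9  -44.6]
 [ -26.8   15.1   60.9  103.   -14.    70.1 -125.7]
 [ -22.5   21.1   57.3  107.6  -20.1   62.1 -121.2]]
```

```bash
python3 -c "
from h import *
go([.574,-.346,.336],-105.5)"
```

```text
t 10.42 pos [ 0.6501 -0.0047  0.2994] rot [ 1.7994e+02  1.1000e-01 -1.1648e+02] w 0.0047 F [-0.06  0.71  2.27] q [ -45.4   26.4   62.9   77.8  -23.5   89.5 -101.4]
shift [ 0.3393 -0.084  -0.0373] rot [ 0.0009  0.002  -0.1916] rows>= 8.4
```

Request:
{"name": "send_rows", "arguments": {
  "steps": [
    [[0.034,-0.008,-0.004],[0,0,-0.02],0],
    [[0.068,-0.017,-0.008],[0,0,-0.04],0],
    [[0.102,-0.025,-0.011],[0,0,-0.06],0],
    [[0.136,-0.034,-0.015],[0,0,-0.08],0],
    [[0.17,-0.042,-0.019],[0,0,-0.1],0]
  ]
}}

```text
time_s: 10.83
tool_pos: [0.6084, -0.1794, 0.3186]
tool_rot: [180.0, -0.1, -110.9]
force: [0.8, -0.2, -0.3]
grip_width: 0.0048
```

```bash
python3 -c "
from h import *
go([.574,-.346,.336],-105.5)"
```

```text
t 10.83 pos [ 0.6084 -0.1794  0.3186] rot [ 1.7996e+02 -6.0000e-02 -1.1089e+02] w 0.0048 F [ 0.84 -0.22 -0.34] q [-31.4  23.7  63.5  78.2 -21.   90.7 -81.1]
shift [ 0.1679 -0.0273 -0.0172] rot [ 0.0007 -0.0011 -0.094 ] rows>= 4.1
```

Request:
{"name": "send_rows", "arguments": {
  "steps": [
    [[0.034,-0.005,-0.003],[0,0,-0.02],0],
    [[0.068,-0.011,-0.007],[0,0,-0.04],0],
    [[0.101,-0.016,-0.01],[0,0,-0.06],0],
    [[0.135,-0.022,-0.014],[0,0,-0.08],0],
    [[0.168,-0.027,-0.017],[0,0,-0.095],0]
  ]
}}

```text
time_s: 11.25
tool_pos: [0.573, -0.3456, 0.336]
tool_rot: [180.0, 0.0, -105.4]
force: [-0.2, 0.1, -0.8]
grip_width: 0.0047
```

```bash
python3 -c "
from h import *
go([.527,-.47,.412],-92)"
```

```text
t 11.25 pos [ 0.573  -0.3456  0.336 ] rot [ 1.8000e+02  1.0000e-02 -1.0542e+02] w 0.0047 F [-0.18  0.08 -0.79] q [-10.5  28.3  61.   70.6 -24.5  94.3 -60.1]
shift [ 0.1322  0.0113 -0.076 ] rot [-0.000e+00  1.000e-04 -2.343e-01] rows>= 3.7
```

Request:
{"name": "send_rows", "arguments": {
  "steps": [
    [[0.027,0.002,-0.015],[0,0,-0.047],0],
    [[0.053,0.004,-0.03],[0,0,-0.094],0],
    [[0.08,0.007,-0.046],[0,0,-0.14],0],
    [[0.106,0.009,-0.061],[0,0,-0.187],0],
    [[0.132,0.011,-0.076],[0,0,-0.234],0]
  ]
}}

```text
time_s: 11.67
tool_pos: [0.5265, -0.4691, 0.4124]
tool_rot: [180.0, 0.0, -91.9]
force: [1.2, -0.6, -0.2]
grip_width: 0.0048
```

```bash
python3 -c "
from h import *
go([.453,-.215,.301],-64)"
```

```text
t 11.67 pos [ 0.5265 -0.4691  0.4124] rot [ 1.7999e+02  1.0000e-02 -9.1950e+01] w 0.0048 F [ 1.16 -0.65 -0.21] q [ 10.5  32.9  56.6  53.3 -28.1 105.2 -37.5]
shift [-0.2515  0.0821  0.1115] rot [ 2.000e-04  3.000e-04 -4.878e-01] rows>= 6.9
```

Request:
{"name": "send_rows", "arguments": {
  "steps": [
    [[-0.025,0.008,0.011],[0,0,-0.05],0],
    [[-0.05,0.016,0.022],[0,0,-0.1],0],
    [[-0.075,0.025,0.034],[0,0,-0.15],0],
    [[-0.1,0.033,0.045],[0,0,-0.2],0],
    [[-0.126,0.041,0.056],[0,0,-0.245],0]
  ]
}}

```text
time_s: 12.08
tool_pos: [0.4904, -0.34, 0.3546]
tool_rot: [179.9, 0.0, -78.0]
force: [1.0, 0.1, -0.3]
grip_width: 0.0049
```

```bash
python3 -c "
from h import *
go([.453,-.215,.301],-64)"
```

```text
t 12.08 pos [ 0.4904 -0.34    0.3546] rot [ 1.7993e+02  1.0000e-02 -7.7960e+01] w 0.0049 F [ 1.    0.08 -0.3 ] q [-14.7  15.1  58.8  79.8 -12.8  92.3 -35.2]
shift [-0.13    0.0105  0.0537] rot [ 0.0012  0.0004 -0.2437] rows>= 3.4
```

Request:
{"name": "send_rows", "arguments": {
  "steps": [
    [[-0.026,0.002,0.011],[0,0,-0.05],0],
    [[-0.052,0.004,0.021],[0,0,-0.1],0],
    [[-0.078,0.006,0.032],[0,0,-0.15],0],
    [[-0.104,0.008,0.043],[0,0,-0.2],0],
    [[-0.13,0.0105,0.054],[0,0,-0.244],0]
  ]
}}

```text
time_s: 12.5
tool_pos: [0.454, -0.2144, 0.3012]
tool_rot: [-180.0, -0.0, -63.9]
force: [-0.1, 0.4, -0.6]
grip_width: 0.0049
```

```bash
python3 -c "
from h import *
go([.4895,-.2655,.16],-163.8)"
```

```text
t 12.5 pos [ 0.454  -0.2144  0.3012] rot [-1.7997e+02 -1.0000e-02 -6.3910e+01] w 0.0049 F [-0.14  0.42 -0.63] q [-32.   -4.7  51.9  98.    3.7  84.9 -44.4]
shift [ 0.0615 -0.0093  0.1413] rot [-5.0000e-04  2.0000e-04  1.7434e+00] rows>= 14.0
```

Request:
{"name": "send_rows", "arguments": {
  "steps": [
    [[0.004,-0.001,0.009],[0,0,0.115],0],
    [[0.008,-0.001,0.019],[0,0,0.23],0],
    [[0.012,-0.002,0.028],[0,0,0.345],0],
    [[0.016,-0.002,0.038],[0,0,0.46],0],
    [[0.0205,-0.003,0.047],[0,0,0.58],0]
  ]
}}

```text
time_s: 12.92
tool_pos: [0.4659, -0.2329, 0.2543]
tool_rot: [-180.0, 0.0, -97.6]
force: [-0.1, 0.3, -1.2]
grip_width: 0.0047
```

```bash
python3 -c "
from h import *
go([.4895,-.2655,.16],-163.8)"
```

```text
t 12.92 pos [ 0.4659 -0.2329  0.2543] rot [-1.7999e+02  3.0000e-02 -9.7630e+01] w 0.0047 F [-0.05  0.3  -1.16] q [-29.    0.8  53.8 100.1  -0.7  79.4 -72.7]
shift [ 0.0293 -0.0277  0.0943] rot [2.0000e-04 6.0000e-04 1.1549e+00] rows>= 9.2
```

Request:
{"name": "send_rows", "arguments": {
  "steps": [
    [[0.003,-0.003,0.009],[0,0,0.115],0],
    [[0.006,-0.006,0.019],[0,0,0.23],0],
    [[0.009,-0.009,0.028],[0,0,0.345],0],
    [[0.012,-0.012,0.038],[0,0,0.46],0],
    [[0.015,-0.014,0.047],[0,0,0.58],0]
  ]
}}

```text
time_s: 13.33
tool_pos: [0.4781, -0.2496, 0.2072]
tool_rot: [180.0, -0.0, -130.9]
force: [1.1, -0.3, -0.0]
grip_width: 0.0052
```

```bash
python3 -c "
from h import *
go([.4895,-.2655,.16],-163.8)"
```

```text
t 13.33 pos [ 0.4781 -0.2496  0.2072] rot [ 179.99   -0.   -130.86] w 0.0052 F [ 1.05 -0.34 -0.01] q [ -27.5    7.2   56.8  101.8   -6.3   74.3 -100. ]
shift [ 0.0046 -0.0191  0.0472] rot [ 1.000e-04 -1.000e-04  5.748e-01] rows>= 4.6
```

Request:
{"name": "send_rows", "arguments": {
  "steps": [
    [[0.001,-0.004,0.009],[0,0,0.115],0],
    [[0.002,-0.008,0.019],[0,0,0.23],0],
    [[0.003,-0.012,0.028],[0,0,0.345],0],
    [[0.004,-0.016,0.038],[0,0,0.46],0],
    [[0.0046,-0.019,0.047],[0,0,0.575],0]
  ]
}}

```text
time_s: 13.75
tool_pos: [0.4895, -0.2655, 0.1603]
tool_rot: [180.0, -0.0, -163.8]
force: [0.1, -0.4, 0.2]
grip_width: 0.0051
```

```bash
python3 -c "
from h import *
for i in range(3): c=cam('wrist','w4')
go([.4895,-.2655,.16],-163.8)
c=cam('top');crop(c,'t4',370,160,450,250,6)
c=cam('scene');crop(c,'s6',200,100,300,220,5)"
```

```text
t 13.9 pos [ 0.4889 -0.2652  0.1602] rot [ 1.7998e+02 -1.0000e-01 -1.6342e+02] w 0.0048 F [ 0.59  1.01 -0.11] q [ -26.6   15.    60.6  103.   -13.8   70.1 -125.5]
shift [-0.0005 -0.0004  0.0002] rot [ 0.0004 -0.0018  0.0066] rows>= 0.1
```

View pics/w4.png

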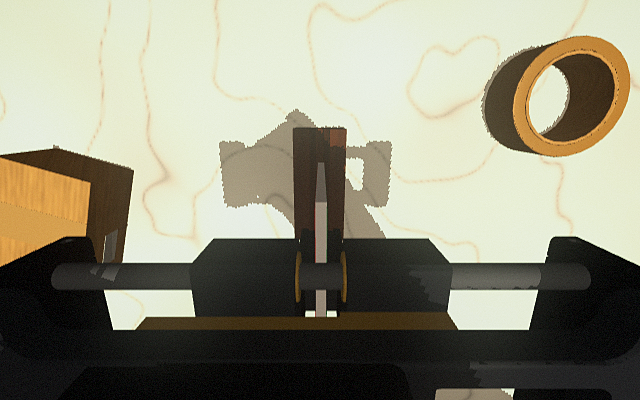

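View pics/s6.png

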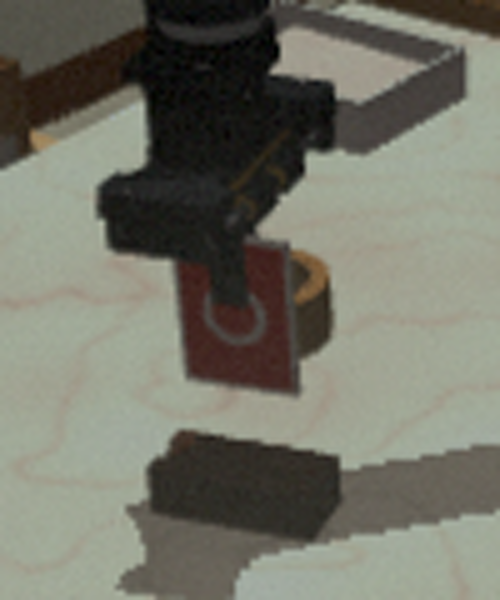

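```bash
python3 -c "
from h import *
for i in range(2): c=cam('wrist')
crop(c,'w5',280,115,360,245,5)
print(env.get_obs()['tool_pos'],env.get_obs()['tool_rot'])
M=R.from_euler('xyz',env.get_obs()['tool_rot'],degrees=True)
# predicted pixels: centreline at stand-top & slot floor level below tool
for z in (.036,.014,.1):
  for d in (-.058,0,.058):
    X=env.get_obs()['tool_pos']*1; X=X+M.apply([0,d,0]); X[2]=z
    u,v=proj(c,X); print(z,d,round((u-280+.5)*5,1),round((v-115+.5)*5,1))
"
```

```text
[ 0.48986972 -0.26522906  0.16135668] [-1.79990558e+02  7.20025760e-02 -1.63529575e+02]
0.036 -0.058 209.1 98.2
0.036 0 208.9 387.7
0.036 0.058 208.7 647.2
0.014 -0.058 209.0 91.6
0.014 0 208.8 362.1
0.014 0.058 208.6 606.5
0.1 -0.058 209.8 124.8
0.1 0 209.4 488.1
0.1 0.058 209.2 804.8
```

View pics/w5.png

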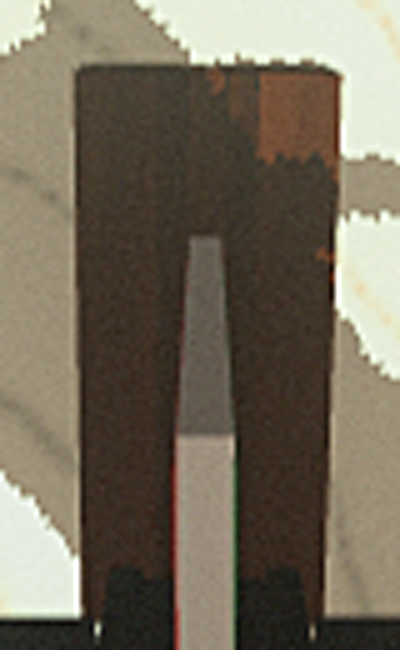

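Request:
{"name": "send_rows", "arguments": {
  "steps": [
    [[0,0,0.015],[0,0,0.003],0],
    [[0,0,0.03],[0,0,0.003],0],
    [[0,0,0.042],[0,0,0.003],0],
    [[0,0,0.05],[0,0,0.003],0],
    [[0,0,0.055],[0,0,0.003],0]
  ]
}}

```text
time_s: 14.52
tool_pos: [0.4892, -0.2649, 0.1048]
tool_rot: [180.0, -0.0, -163.8]
force: [-0.5, -0.9, -0.3]
grip_width: 0.0053
```

Request:
{"name": "send_rows", "arguments": {
  "steps": [
    [[0,0,0.005],[0,0,0],0],
    [[0,0,0.01],[0,0,0],0],
    [[0,0,0.015],[0,0,0],0],
    [[0,0,0.019],[0,0,0],0],
    [[0,0,0.022],[0,0,0],0]
  ]
}}

```text
time_s: 14.93
tool_pos: [0.4896, -0.2652, 0.0833]
tool_rot: [180.0, 0.0, -163.9]
force: [-0.2, -0.4, -0.6]
grip_width: 0.0049
```

```bash
python3 -c "
from h import *
c=cam('scene');crop(c,'s7',200,120,300,220,5)
go([.4895,-.2655,.08],-163.8)"
```

```text
t 14.98 pos [ 0.4893 -0.265   0.0828] rot [ 1.7997e+02 -4.0000e-02 -1.6386e+02] w 0.0045 F [ 0.34 -0.26 -0.49] q [ -22.6   20.8   57.3  107.5  -19.7   62.3 -121.5]
shift [-0.0001 -0.0005  0.0028] rot [ 0.0004 -0.0006 -0.001 ] rows>= 0.1
```

View pics/s7.png

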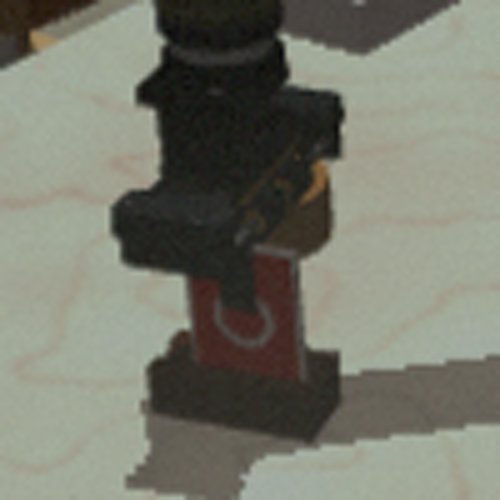

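Plate is in the slot with no contact force. Lower the last 2–3 mm, then open.

Request:
{"name": "send_rows", "arguments": {
  "steps": [
    [[0,0,0.001],[0,0,0],0],
    [[0,0,0.002],[0,0,0],0],
    [[0,0,0.003],[0,0,0],0],
    [[0,0,0.003],[0,0,0],0],
    [[0,0,0.003],[0,0,0],0]
  ]
}}

```text
time_s: 15.4
tool_pos: [0.4896, -0.2653, 0.0807]
tool_rot: [-180.0, 0.0, -163.9]
force: [-1.1, 0.1, -0.3]
grip_width: 0.0049
```

Request:
{"name": "send_rows", "arguments": {
  "steps": [
    [[0,0,0],[0,0,0],0.01],
    [[0,0,0],[0,0,0],0.02],
    [[0,0,0],[0,0,0],0.03],
    [[0,0,0],[0,0,0],0.04],
    [[0,0,0],[0,0,0],0.05]
  ]
}}

```text
time_s: 15.82
tool_pos: [0.4896, -0.2652, 0.0807]
tool_rot: [180.0, 0.0, -163.9]
force: [-1.0, -0.6, 0.6]
grip_width: 0.029
```

Request:
{"name": "send_rows", "arguments": {
  "steps": [
    [[0,0,0],[0,0,0],0.06],
    [[0,0,0],[0,0,0],0.06],
    [[0,0,0],[0,0,0],0.06],
    [[0,0,0],[0,0,0],0.06],
    [[0,0,0],[0,0,0],0.06]
  ]
}}

```text
time_s: 16.23
tool_pos: [0.4895, -0.2652, 0.0806]
tool_rot: [180.0, 0.0, -163.9]
force: [0.6, 0.0, -0.2]
grip_width: 0.058
```

Request:
{"name": "send_rows", "arguments": {
  "steps": [
    [[0,0,-0.01],[0,0,0],0.06],
    [[0,0,-0.03],[0,0,0],0.06],
    [[0,0,-0.06],[0,0,0],0.06],
    [[0,0,-0.09],[0,0,0],0.06],
    [[0,0,-0.12],[0,0,0],0.06]
  ]
}}

```text
time_s: 16.65
tool_pos: [0.4891, -0.2656, 0.2025]
tool_rot: [-180.0, 0.0, -163.9]
force: [-0.1, -0.0, 0.3]
grip_width: 0.06
```

```bash
python3 -c "
from h import *
c=cam('scene');crop(c,'s8',200,120,300,220,5)
go([.4895,-.2655,.3],-163.8)"
```

```text
t 16.7 pos [ 0.4922 -0.2677  0.2084] rot [-179.71    0.45 -163.94] w 0.0598 F [ 2.38 -2.28  3.73] q [ -28.6   12.    62.2   99.5  -11.2   74.6 -128. ]
shift [ 0.0012  0.0024 -0.0916] rot [-0.005   0.0078 -0.0024] rows>= 2.2
```

View pics/s8.png

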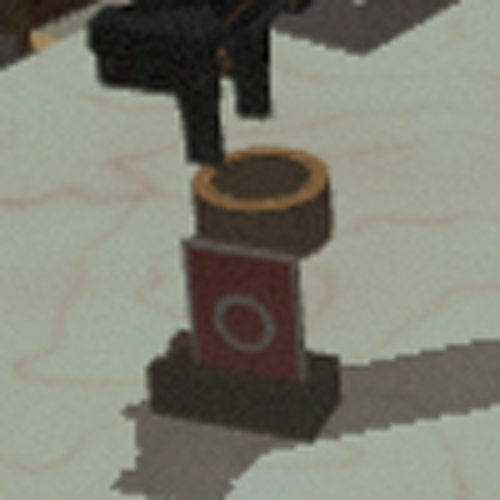

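```bash
cat > plan2.py <<'E'
from sim import *
np.set_printoptions(precision=1,suppress=True)
q0=[-28.6,12,62.2,99.5,-11.2,74.6,-128]
a=(.506,.188)
for up in (.30,.36):
 for y0,y1 in ((-80.3,6),(99.7,186)):
  w=[(.4895,-.2655,up,-163.8)]
  e=[(*a,up,y0),(*a,.146,y0),(*a,.146,y1)]
  for mid in ([],[(.52,-.04,up,-125)],[(.6,-.35,up,-110)],[(.56,-.1,up,-90)]):
    try:h,m=follow(q0,w+mid+e,20)
    except Exception as ex: print(ex);continue
    print(up,y0,mid,'margin',np.minimum(m-LO,HI-m).min(0));print(h[-3:])
E
python3 plan2.py
```

```text
0.3 -80.3 [] margin [104.1  12.6   7.9  34.5  78.2  32.7  23.3]
[[ -59.8    3.    38.5   93.1   -1.9   84.6 -101.5]
 [ -58.2    8.9   38.5  105.8   -6.    67.3  -98.1]
 [ -51.4    8.4   30.8  105.6   -4.7   67.3  -13. ]]
0.3 -80.3 [(0.52, -0.04, 0.3, -125)] margin [104.7  16.2   7.9  34.5  78.2  32.7  23.3]
[[ -59.2    3.    37.8   93.1   -1.8   84.6 -101.5]
 [ -57.6    8.9   37.8  105.8   -5.9   67.3  -98.2]
 [ -50.9    8.4   30.3  105.5   -4.6   67.3  -13.1]]
0.3 -80.3 [(0.6, -0.35, 0.3, -110)] margin [113.   18.9   7.9  34.8  68.1  27.2  23.3]
[[ -50.9    3.    29.1   92.8   -1.5   84.6 -102. ]
 [ -49.8    8.3   29.1  105.5   -4.4   67.3  -99.6]
 [ -43.8    8.1   22.4  105.3   -3.3   67.3  -14.3]]
0.3 -80.3 [(0.56, -0.1, 0.3, -90)] margin [108.2  19.1   7.9  34.6  78.2  32.7  23.3]
[[ -55.7    3.    34.2   93.    -1.7   84.6 -101.7]
 [ -54.4    8.6   34.2  105.7   -5.2   67.3  -98.8]
 [ -48.     8.2   27.   105.4   -4.    67.3  -13.6]]
0.3 99.7 [] margin [102.3  12.7   7.9  34.5  78.2  32.7 -13. ]
[[-61.6   3.   40.4  93.1  -2.   84.6  78.6]
 [-59.9   9.1  40.4 105.8  -6.4  67.4  
[... 1849 characters left out ...]
.4 105.6  -5.1  67.3 167.4]]
0.36 99.7 [(0.52, -0.04, 0.36, -125)] margin [103.6  15.8   7.6  34.5  78.4  26.1 -12.8]
[[-60.3   2.7  39.   86.7  -1.7  91.3  78.4]
 [-58.6   9.   38.9 105.8  -6.1  67.3  82. ]
 [-51.7   8.4  31.2 105.6  -4.7  67.3 167. ]]
0.36 99.7 [(0.6, -0.35, 0.36, -110)] margin [127.5  18.9   7.6  35.3  67.5  20.5  -9.6]
[[-36.4   2.9  13.9  85.9  -0.7  91.3  77.2]
 [-35.7   8.   13.7 105.   -2.   67.3  78.3]
 [-30.3   8.    7.7 104.8  -1.2  67.3 163.8]]
0.36 99.7 [(0.56, -0.1, 0.36, -90)] margin [113.9  18.8   7.6  34.8  78.4  26.  -11.4]
[[-50.1   2.7  28.3  86.4  -1.3  91.3  77.8]
 [-48.9   8.3  28.1 105.5  -4.2  67.3  80.3]
 [-42.9   8.1  21.5 105.3  -3.2  67.3 165.6]]
```

```bash
python3 -c "
from h import *
go([.515,-.20,.30],-140)"
```

```text
t 16.7 pos [ 0.4922 -0.2677  0.2084] rot [-179.71    0.45 -163.94] w 0.0598 F [ 2.38 -2.28  3.73] q [ -28.6   12.    62.2   99.5  -11.2   74.6 -128. ]
shift [-0.0414  0.0583 -0.0915] rot [-0.0066  0.0066 -0.4178] rows>= 3.3
```

Request:
{"name": "send_rows", "arguments": {
  "steps": [
    [[-0.005,0.008,-0.02],[0,0,-0.08],0.087],
    [[-0.014,0.02,-0.04],[0,0,-0.16],0.087],
    [[-0.024,0.033,-0.06],[0,0,-0.24],0.087],
    [[-0.033,0.046,-0.08],[0,0,-0.33],0.087],
    [[-0.041,0.058,-0.098],[0,0,-0.418],0.087]
  ]
}}

```text
time_s: 17.12
tool_pos: [0.5131, -0.1976, 0.3005]
tool_rot: [-180.0, 0.1, -139.7]
force: [0.5, -0.5, -0.8]
grip_width: 0.0833
```

```bash
python3 -c "
from h import *
go([.55,-.05,.30],-106)"
```

```text
t 17.12 pos [ 0.5131 -0.1976  0.3005] rot [-1.7995e+02  8.0000e-02 -1.3968e+02] w 0.0833 F [ 0.45 -0.52 -0.75] q [ -34.7    5.7   57.6   92.2   -4.9   84.7 -116.5]
shift [-0.1236  0.0887  0.0006] rot [-0.0012  0.0012 -0.5878] rows>= 4.7
```

Request:
{"name": "send_rows", "arguments": {
  "steps": [
    [[-0.022,0.016,0],[0,0,-0.11],0.087],
    [[-0.046,0.033,0],[0,0,-0.23],0.087],
    [[-0.072,0.052,0],[0,0,-0.35],0.087],
    [[-0.098,0.07,0],[0,0,-0.47],0.087],
    [[-0.123,0.088,0],[0,0,-0.585],0.087]
  ]
}}

```text
time_s: 17.53
tool_pos: [0.5505, -0.0503, 0.2994]
tool_rot: [-179.9, 0.1, -106.1]
force: [1.2, -1.1, 0.4]
grip_width: 0.0869
```

```bash
python3 -c "
from h import *
go([.515,.11,.30],-82)"
```

```text
t 17.53 pos [ 0.5505 -0.0503  0.2994] rot [-1.7994e+02  6.0000e-02 -1.0608e+02] w 0.0869 F [ 1.18 -1.1   0.42] q [-42.5   5.5  48.9  91.7  -4.2  84.6 -99.5]
shift [-0.1442  0.0785 -0.0005] rot [-0.0012  0.0009 -0.4203] rows>= 3.9
```

Request:
{"name": "send_rows", "arguments": {
  "steps": [
    [[-0.029,0.016,0],[0,0,-0.084],0.087],
    [[-0.058,0.031,0],[0,0,-0.17],0.087],
    [[-0.087,0.047,0],[0,0,-0.25],0.087],
    [[-0.116,0.063,0],[0,0,-0.34],0.087],
    [[-0.144,0.078,0],[0,0,-0.42],0.087]
  ]
}}

```text
time_s: 17.95
tool_pos: [0.5155, 0.1099, 0.2993]
tool_rot: [-179.9, 0.0, -82.1]
force: [0.9, -0.1, 0.0]
grip_width: 0.087
```

```bash
python3 -c "
from h import *
for i in range(5):c=cam('wrist')
c=cam('wrist','w6')
go([.506,.188,.22],-80.3)"
```

```text
t 18.25 pos [0.5165 0.1068 0.299 ] rot [-1.7996e+02 -3.0000e-02 -8.2500e+01] w 0.0868 F [ 0.62 -0.61  0.11] q [-53.1   1.   39.4  94.8  -0.6  84.4 -96.2]
shift [-0.0819 -0.0002  0.079 ] rot [-0.0006 -0.0005 -0.0385] rows>= 2.7
```

View pics/w6.png

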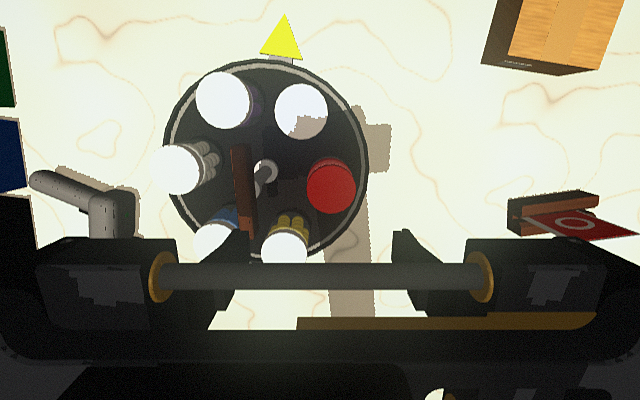

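```bash
python3 - <<'E'
from h import *
import pickle
c=cam('wrist'); pickle.dump(c,open('c6.pkl','wb'))
crop(c,'w7',145,0,385,140,3.3); crop(c,'w8',210,120,380,280,4)
E
```

```text
(no output)
```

View pics/w7.png

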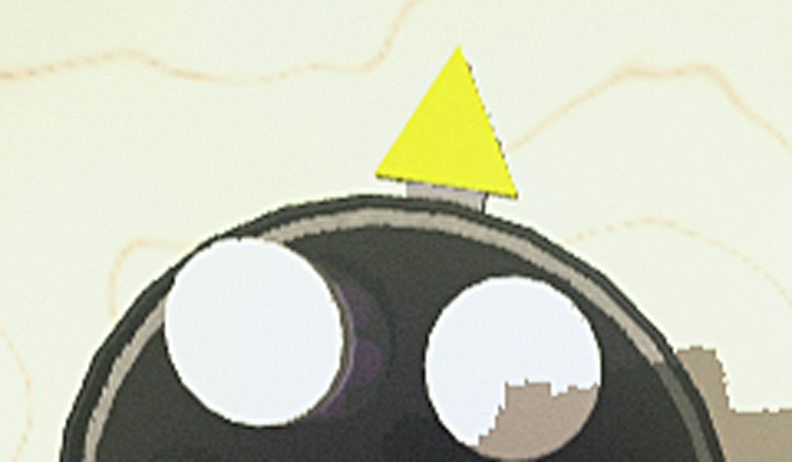

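View pics/w8.png

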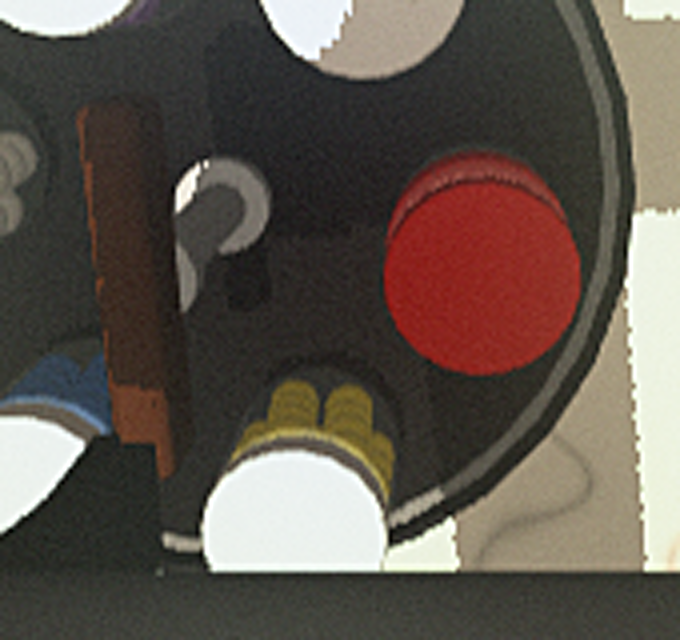

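```bash
python3 - <<'E'
from h import *
import pickle
c=pickle.load(open('c6.pkl','rb'))
A=lambda x,y:((x+.5)/3.3-.5+145,(y+.5)/3.3-.5)
B=lambda x,y:((x+.5)/4-.5+210,(y+.5)/4-.5+120)
tip,l,r=[atz(c,*A(*p),.01) for p in [(458,45),(376,178),(518,198)]]
print(tip,l,r,np.degrees(np.arctan2(*(l-r)[[1,0]]))-90,np.degrees(np.arctan2(*(tip-(l+r)/2)[[1,0]])))
print('red',atz(c,*B(483,277),.122)); print('hub',atz(c,*B(222,206),.04))
for p in [(80,108),(162,98),(118,430)]: print('bar',atz(c,*B(*p),.18))
# rim circle fit at z .048 outer
P=np.array([atz(c,*p,.048)[:2] for p in [B(600,60),B(634,190),B(580,400),A(75,400),A(180,255),A(290,208),A(400,196),A(520,222),A(640,308),A(715,430)]])
M=np.c_[2*P,np.ones(len(P))];x=np.linalg.lstsq(M,(P**2).sum(1),rcond=None)[0]
print('rim',x[:2],np.sqrt(x[2]+x[:2]@x[:2]))
E
```

```text
[0.71920311 0.18545698 0.01      ] [0.66472284 0.21560781 0.01      ] [0.66483171 0.15431403 0.01      ] 0.10177423441412259 0.5221982453958695
red [0.50979221 0.09485623 0.122     ]
hub [0.50398348 0.18837019 0.04      ]
bar [0.55272973 0.20036648 0.18      ]
bar [0.55764965 0.18101526 0.18      ]
bar [0.47110189 0.18699119 0.18      ]
rim [0.50394937 0.18772653] 0.1496012443804214
```

```bash
python3 -c "
from h import *
go([.504,.188,.21],-80.5)"
```

```text
t 18.3 pos [0.5165 0.1066 0.299 ] rot [-1.7997e+02 -1.0000e-02 -8.2530e+01] w 0.0872 F [ 0.11 -0.34 -0.51] q [-53.    1.   39.4  94.8  -0.6  84.4 -96.1]
shift [-0.0823  0.0019  0.089 ] rot [-0.0006 -0.0002 -0.0355] rows>= 2.9
```

Request:
{"name": "send_rows", "arguments": {
  "steps": [
    [[-0.025,0,0.02],[0,0,-0.01],0.087],
    [[-0.05,0.001,0.045],[0,0,-0.02],0.087],
    [[-0.07,0.002,0.065],[0,0,-0.03],0.087],
    [[-0.08,0.002,0.08],[0,0,-0.035],0.087],
    [[-0.082,0.002,0.089],[0,0,-0.035],0.087]
  ]
}}

```text
time_s: 18.72
tool_pos: [0.5021, 0.1904, 0.2077]
tool_rot: [179.9, -0.0, -80.3]
force: [-0.3, -0.0, -0.1]
grip_width: 0.0872
```

```bash
python3 -c "
from h import *
for i in range(4): c=cam('scene')
crop(c,'s9',300,130,440,260,5)
c=cam('wrist','w9')
go([.504,.188,.146],-80.5)"
```

```text
t 18.97 pos [0.5045 0.1879 0.211 ] rot [-1.7988e+02  2.0000e-02 -8.0510e+01] w 0.087 F [-0.8  -0.    0.73] q [ -56.7    5.1   35.7  101.3   -3.1   74.5 -100.8]
shift [-0.0002  0.0006  0.065 ] rot [-0.0021  0.0003 -0.0002] rows>= 1.6
```

View pics/s9.png

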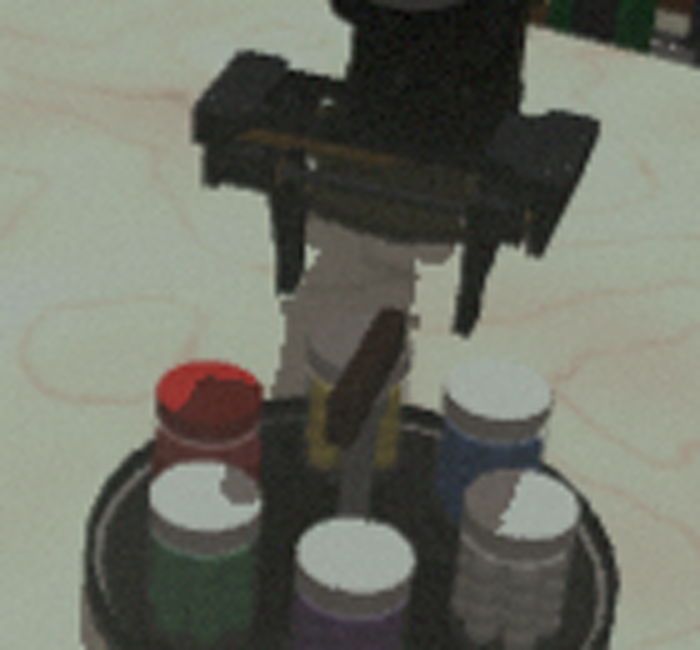

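View pics/w9.png

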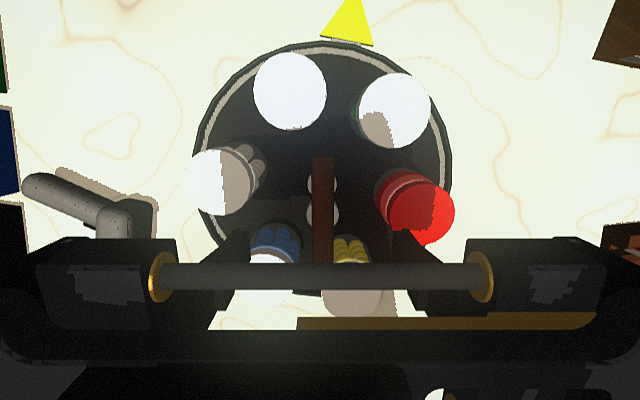

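Request:
{"name": "send_rows", "arguments": {
  "steps": [
    [[0,0,0.015],[0,0,0],0.06],
    [[0,0,0.035],[0,0,0],0.05],
    [[0,0,0.052],[0,0,0],0.05],
    [[0,0,0.062],[0,0,0],0.05],
    [[0,0,0.064],[0,0,0],0.05]
  ]
}}

```text
time_s: 19.38
tool_pos: [0.5029, 0.1884, 0.1448]
tool_rot: [179.9, -0.0, -80.4]
force: [0.4, 1.2, -0.1]
grip_width: 0.0617
```

Request:
{"name": "send_rows", "arguments": {
  "steps": [
    [[0,0,0],[0,0,0],0.04],
    [[0,0,0],[0,0,0],0.03],
    [[0,0,0],[0,0,0],0.022],
    [[0,0,0],[0,0,0],0.018],
    [[0,0,0],[0,0,0],0.014]
  ],
  "grip_force": 10
}}

```text
time_s: 19.8
tool_pos: [0.5036, 0.1898, 0.1464]
tool_rot: [-179.9, 0.0, -80.3]
force: [0.4, -0.7, 0.7]
grip_width: 0.028
```

Request:
{"name": "send_rows", "arguments": {
  "steps": [
    [[0,0,0],[0,0,0],0.01],
    [[0,0,0],[0,0,0],0.005],
    [[0,0,0],[0,0,0],0],
    [[0,0,0],[0,0,0],0],
    [[0,0,0],[0,0,0],0]
  ],
  "grip_force": 20
}}

```text
time_s: 20.22
tool_pos: [0.5041, 0.1864, 0.1461]
tool_rot: [-180.0, -0.2, -80.4]
force: [-0.4, -5.9, 2.7]
grip_width: 0.0167
```

```bash
python3 -c "
from h import *
c=cam('scene');crop(c,'s10',300,130,440,260,5)
go([.504,.188,.146],-80.5)"
```

```text
t 20.27 pos [0.5041 0.1864 0.1461] rot [-179.98   -0.22  -80.45] w 0.0166 F [ 0.74 -6.26  2.69] q [-55.9   8.4  35.7 106.   -5.1  67.3 -99. ]
shift [-0.0016 -0.0002  0.0001] rot [-0.0003 -0.0038  0.0009] rows>= 0.0
```

View pics/s10.png

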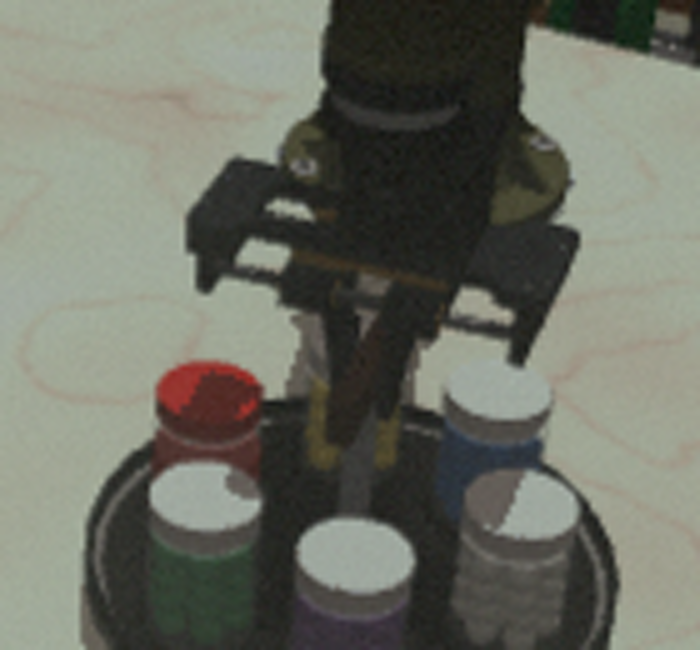

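Request:
{"name": "send_rows", "arguments": {
  "steps": [
    [[0.001,0,0],[0,0,-0.01],0],
    [[0.0018,0,0],[0,0,-0.03],0],
    [[0.0018,0,0],[0,0,-0.06],0],
    [[0.0018,0,0],[0,0,-0.1],0],
    [[0.0018,0,0],[0,0,-0.14],0]
  ],
  "grip_force": 25
}}

```text
time_s: 20.68
tool_pos: [0.5041, 0.1863, 0.1461]
tool_rot: [-180.0, -0.1, -72.2]
force: [0.2, -5.3, 3.2]
grip_width: 0.016
```

Request:
{"name": "send_rows", "arguments": {
  "steps": [
    [[0,0,0],[0,0,-0.04],0],
    [[0,0,0],[0,0,-0.08],0],
    [[0,0,0],[0,0,-0.12],0],
    [[0,0,0],[0,0,-0.16],0],
    [[0,0,0],[0,0,-0.2],0]
  ]
}}

```text
time_s: 21.1
tool_pos: [0.5042, 0.1861, 0.1461]
tool_rot: [180.0, -0.1, -60.8]
force: [0.6, -5.9, 2.9]
grip_width: 0.0162
```

```bash
python3 -c "
from h import *
c=cam('scene');crop(c,'s11',300,130,440,260,5)
go([.504,.188,.146],-80.5)"
```

```text
t 21.15 pos [0.5042 0.1861 0.1461] rot [-1.800e+02 -1.200e-01 -6.063e+01] w 0.0167 F [ 1.01 -5.02  2.94] q [-54.3   8.2  34.  106.   -4.9  67.2 -79.4]
shift [-0.0017 -0.0007  0.0001] rot [-0.0004 -0.002   0.3469] rows>= 2.8
```

View pics/s11.png

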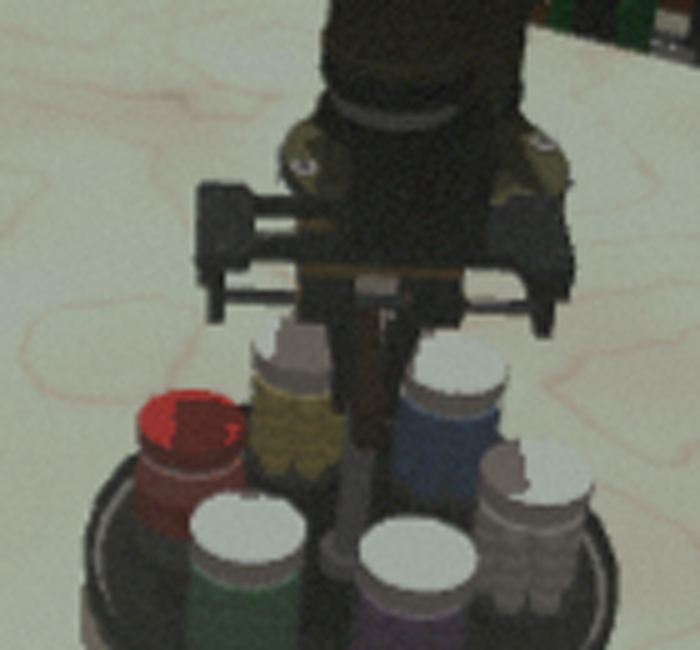

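Request:
{"name": "send_rows", "arguments": {
  "steps": [
    [[0,0,0],[0,0,-0.045],0],
    [[0,0,0],[0,0,-0.095],0],
    [[0,0,0],[0,0,-0.145],0],
    [[0,0,0],[0,0,-0.195],0],
    [[0,0,0],[0,0,-0.24],0]
  ]
}}

```text
time_s: 21.57
tool_pos: [0.5043, 0.186, 0.1461]
tool_rot: [180.0, -0.1, -47.0]
force: [1.4, -6.1, 3.2]
grip_width: 0.0172
```

Request:
{"name": "send_rows", "arguments": {
  "steps": [
    [[0,0,0],[0,0,-0.045],0],
    [[0,0,0],[0,0,-0.095],0],
    [[0,0,0],[0,0,-0.145],0],
    [[0,0,0],[0,0,-0.195],0],
    [[0,0,0],[0,0,-0.24],0]
  ]
}}

```text
time_s: 21.98
tool_pos: [0.5044, 0.1859, 0.1461]
tool_rot: [180.0, -0.1, -33.2]
force: [0.8, -5.8, 3.0]
grip_width: 0.017
```

Request:
{"name": "send_rows", "arguments": {
  "steps": [
    [[0,0,0],[0,0,-0.045],0],
    [[0,0,0],[0,0,-0.095],0],
    [[0,0,0],[0,0,-0.145],0],
    [[0,0,0],[0,0,-0.195],0],
    [[0,0,0],[0,0,-0.24],0]
  ]
}}

```text
time_s: 22.4
tool_pos: [0.5046, 0.1858, 0.1461]
tool_rot: [179.9, -0.1, -19.5]
force: [2.1, -5.5, 2.8]
grip_width: 0.0166
```

Request:
{"name": "send_rows", "arguments": {
  "steps": [
    [[0,0,0],[0,0,-0.045],0],
    [[0,0,0],[0,0,-0.095],0],
    [[0,0,0],[0,0,-0.145],0],
    [[0,0,0],[0,0,-0.195],0],
    [[0,0,0],[0,0,-0.24],0]
  ]
}}

```text
time_s: 22.82
tool_pos: [0.5047, 0.1858, 0.1461]
tool_rot: [179.9, -0.1, -5.7]
force: [1.5, -5.3, 2.5]
grip_width: 0.0168
```

Request:
{"name": "send_rows", "arguments": {
  "steps": [
    [[0,0,0],[0,0,-0.045],0],
    [[0,0,0],[0,0,-0.085],0],
    [[0,0,0],[0,0,-0.12],0],
    [[0,0,0],[0,0,-0.145],0],
    [[0,0,0],[0,0,-0.16],0]
  ]
}}

```text
time_s: 23.23
tool_pos: [0.5048, 0.1858, 0.1461]
tool_rot: [179.9, -0.1, 3.4]
force: [2.6, -5.7, 2.6]
grip_width: 0.0165
```

```bash
python3 - <<'E'
from h import *
import pickle
c=cam('scene');crop(c,'s12',290,170,440,310,5)
t=cam('top');crop(t,'t12',215,140,325,260,5)
w=cam('wrist','w12')
pickle.dump((c,t,w),open('c12.pkl','wb'))
go([.504,.188,.146])
E
```

```text
t 23.38 pos [0.5048 0.1858 0.1461] rot [ 1.7988e+02 -1.3000e-01  3.3100e+00] w 0.0168 F [ 1.34 -5.54  2.  ] q [-49.6   8.   28.8 105.8  -4.   67.1 -16.2]
shift [-0.0007 -0.0022  0.0001] rot [ 0.0022 -0.0022 -0.    ] rows>= 0.1
```

View pics/s12.png

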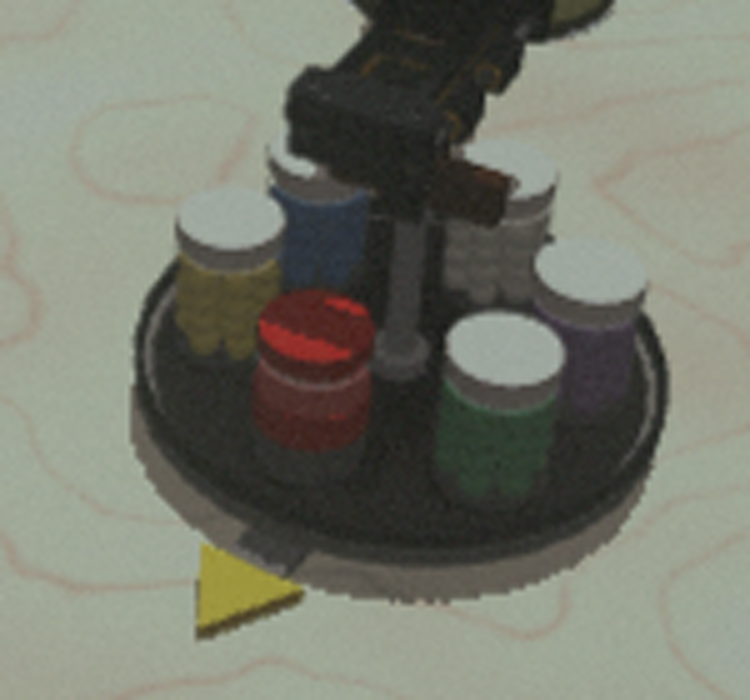

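View pics/t12.png

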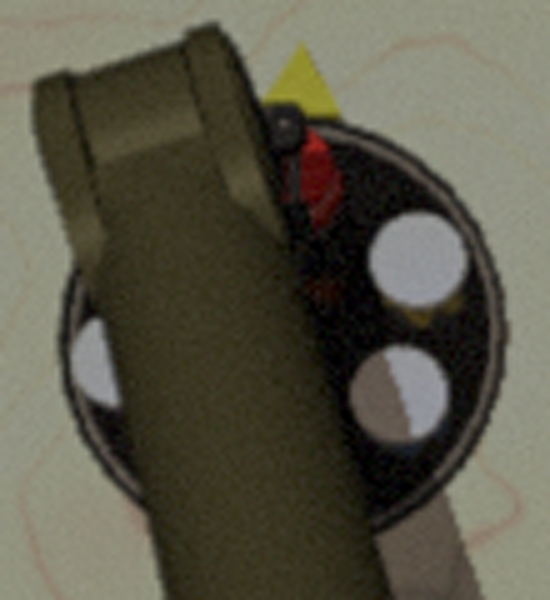

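View pics/w12.png

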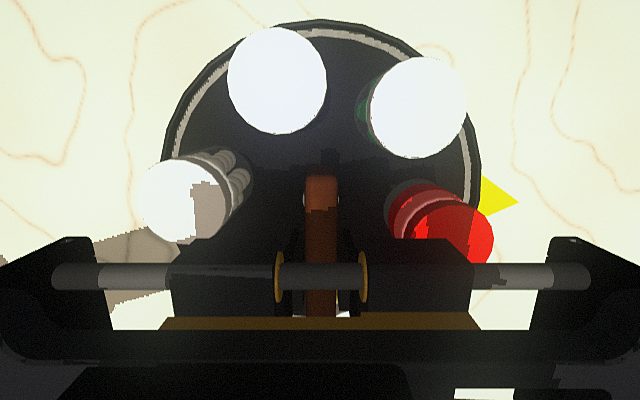

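```bash
python3 - <<'E'
from h import *
import pickle
c,t,w=pickle.load(open('c12.pkl','rb'))
crop(w,'w13',370,150,530,270,5)
a=np.array([.504,.187,0])
for uv in [(317,328),(317,334)]:
    p=atz(c,(uv[0]+.5)/5-.5+290,(uv[1]+.5)/5-.5+170,.122); print(p,np.degrees(np.arctan2(*(p-a)[[1,0]])),np.linalg.norm((p-a)[:2]))
tip=atz(c,*[(196+.5)/5-.5+290,(636+.5)/5-.5+170],.003);print(tip)
E
```

```text
[0.60324259 0.1811403  0.122     ] -3.379059232221424 0.09941542912348006
[0.60758021 0.18350974 0.122     ] -1.9299199731389456 0.10363899915743124
[0.72142862 0.1835271  0.003     ]
```

View pics/w13.png

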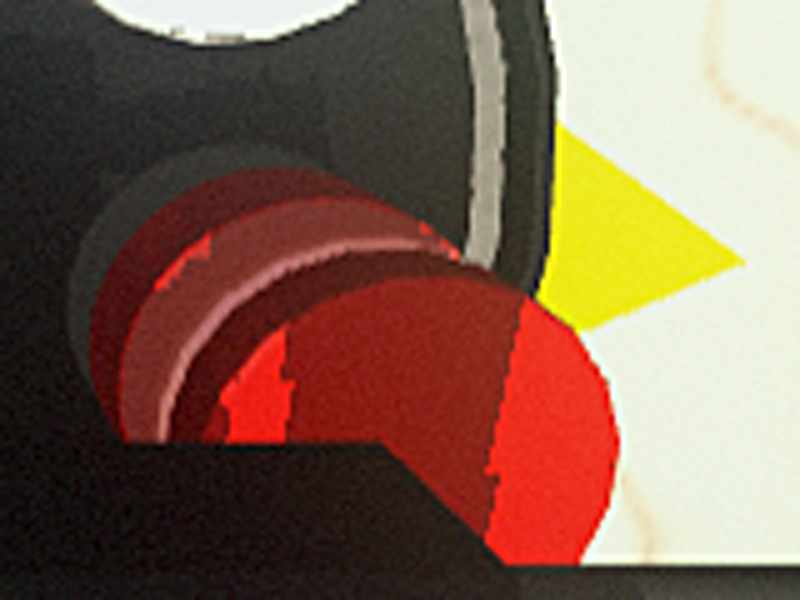

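```bash
python3 - <<'E'
from h import *
import pickle
c,t,w=pickle.load(open('c12.pkl','rb'))
f=lambda x,y:((x+.5)/5-.5+370,(y+.5)/5-.5+150)
def fit(pts,z,r=None):
    P=np.array([atz(w,*f(*p),z)[:2] for p in pts])
    x=np.linalg.lstsq(np.c_[2*P,np.ones(len(P))],(P**2).sum(1),rcond=None)[0]
    return x[:2],np.sqrt(x[2]+x[:2]@x[:2])
a=np.array([.504,.187])
for n,pts,z in [('lid',[(330,302),(380,284),(430,277),(525,297),(575,330),(607,380),(619,440),(600,520),(580,563)],.122),('base',[(68,300),(85,225),(120,180),(165,155),(235,143),(300,152)],.036)]:
    p,r=fit(pts,z);print(n,p,r,np.degrees(np.arctan2(*(p-a)[::-1])),np.linalg.norm(p-a))
print('tip',atz(w,*f(744,262),.01))
E
```

```text
lid [0.59730083 0.18107281] 0.029163168526012775 -3.63498609369201 0.0934889120923935
base [0.59743647 0.1810471 ] 0.029918544082591148 -3.645423342375708 0.09362590545718746
tip [0.71872312 0.18546316 0.01      ]
```

Request:
{"name": "send_rows", "arguments": {
  "steps": [
    [[0,0,0],[0,0,-0.01],0],
    [[0,0,0],[0,0,-0.025],0],
    [[0,0,0],[0,0,-0.04],0],
    [[0,0,0],[0,0,-0.05],0],
    [[0,0,0],[0,0,-0.053],0]
  ]
}}

```text
time_s: 23.8
tool_pos: [0.5049, 0.1858, 0.1461]
tool_rot: [179.9, -0.1, 6.4]
force: [2.2, -5.1, 1.5]
grip_width: 0.0167
```

Request:
{"name": "send_rows", "arguments": {
  "steps": [
    [[0,0,0],[0,0,0],0],
    [[0,0,0],[0,0,0],0],
    [[0,0,0],[0,0,0],0],
    [[0,0,0],[0,0,0],0],
    [[0,0,0],[0,0,0],0]
  ]
}}

```text
time_s: 24.22
tool_pos: [0.5049, 0.1858, 0.1461]
tool_rot: [179.9, -0.1, 6.3]
force: [1.6, -5.2, 1.7]
grip_width: 0.0169
```

```bash
python3 - <<'E'
from h import *
import pickle
w=cam('wrist');crop(w,'w14',370,150,530,270,5)
s=cam('scene','s14')
pickle.dump(w,open('c14.pkl','wb'))
go([.504,.188,.146])
E
```

```text
t 24.32 pos [0.5049 0.1858 0.1461] rot [ 1.7987e+02 -1.3000e-01  6.3300e+00] w 0.0165 F [ 2.27 -5.9   2.53] q [-49.4   8.   28.6 105.8  -4.   67.1 -13.2]
shift [-0.0006 -0.0023  0.0001] rot [ 0.0023 -0.0022 -0.    ] rows>= 0.1
```

View pics/w14.png

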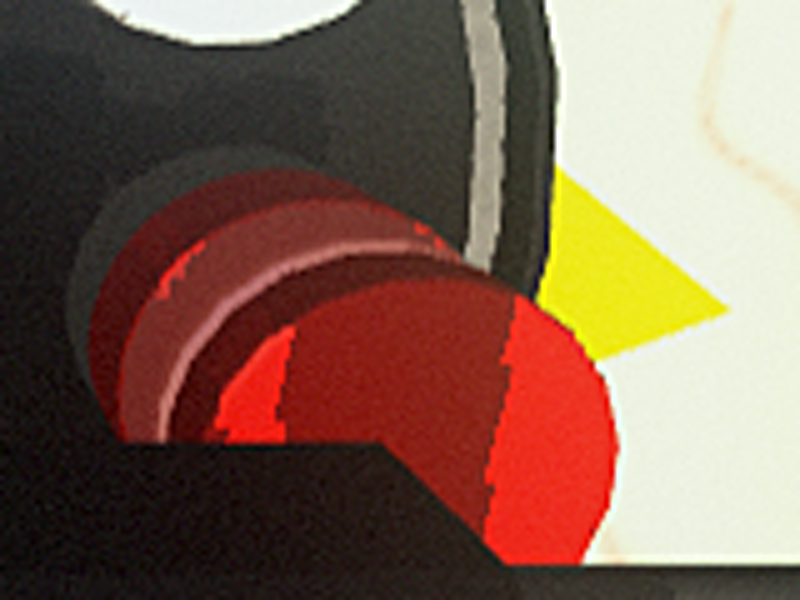

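View pics/s14.png

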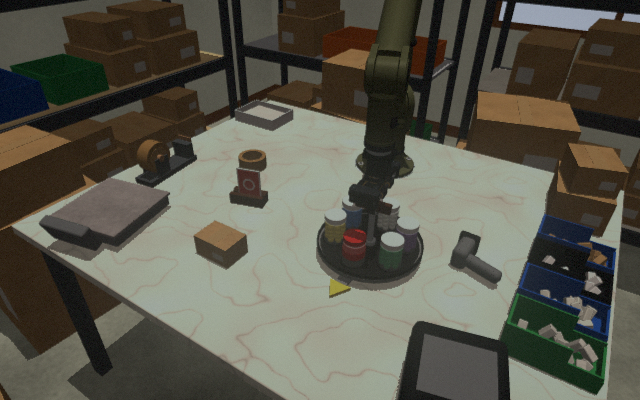

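```bash
python3 - <<'E'
from h import *
import pickle
w=pickle.load(open('c14.pkl','rb'))
f=lambda x,y:((x+.5)/5-.5+370,(y+.5)/5-.5+150)
for n,pts,z in [('lid',[(330,304),(380,286),(430,278),(525,297),(575,332),(607,385),(618,445),(600,525),(583,563)],.122),('base',[(66,300),(85,225),(120,180),(165,157),(235,144),(300,154)],.036)]:
    P=np.array([atz(w,*f(*p),z)[:2] for p in pts])
    x=np.linalg.lstsq(np.c_[2*P,np.ones(len(P))],(P**2).sum(1),rcond=None)[0]
    print(n,x[:2],np.sqrt(x[2]+x[:2]@x[:2]))
print('tip',atz(w,*f(729,310),.01))
s=cam('scene');crop(s,'s15',215,120,285,220,6)
E
```

```text
lid [0.59749132 0.18550029] 0.02933055336524774
base [0.59763573 0.18531115] 0.030177542940266328
tip [0.7185501  0.18571535 0.01      ]
```

View pics/s15.png

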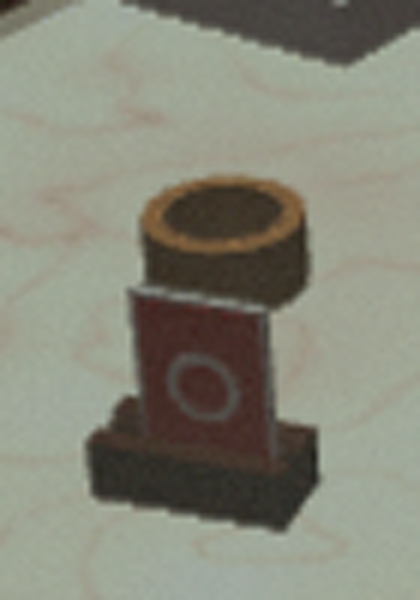

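```bash
python3 -c "
from h import *
print(env.sign_off()); o=env.get_obs(); print(o['time_s'],o['grip_width'],o['force'])"
```

```text
the job is handed in; nothing more can be done
None
the job is handed in; nothing more can be done
```

I turned the plate round and swung the carousel to the arrow. I handed the job in at about 24 s, with the gripper still holding the handle; sign-off gives no verdict.

- **Plate:** I lifted it from the slot, turned it half round and set it back down, then released it. The last scene picture shows the red face with its ring to the far side. Its top corners are within a pixel of where they were at the start, so it looks fully down and upright.
- **Carousel:** I gripped the T-handle at 25 N on the turning axis and turned it about 87°. In the last wrist picture the red jar's lid centre is at y = 0.1855 m and its base centre at 0.1853 m. The arrow's line there is at about 0.186 m, so the jar is roughly 1 mm off against the 12 mm allowed.
- **Grip:** The fingers stopped on the bar at an opening of about 16.7 mm, and the arm was still.
- **Other objects:** In the last scene picture all the jars stand upright. The carton, tape roll and scanner look unmoved by eye; I did not measure them.

**What went wrong or disagreed:**
- **Detour with the plate:** joint 3 came close to its limit during the half turn. I took the plate on an extra loop to unwind the arm, which cost about 6 s.
- **Side load on the handle:** there is a steady pull of about 6 N, because my estimate of the axis was about 2 mm off.
- **Rough scene-camera reading:** before the last 3° correction, the scene camera put the jar 2–3.4° off line and the wrist camera 3.6°. I went by the wrist camera, where lid and base agreed.

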